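Knock out the cast billets and weigh them

TASK

Clear the six-tube mould: turn the lock ring on its column to the locked mark and set the tray on the bench centrally under the tubes, and only then use the push rod to push every billet that is stuck in a tube down and out into the tray, and park the rod upright in its socket on top of the column, flange down on the socket. Carry the tray, kept level and with all the billets in it, to the bench scale and set it down centred on the pan, and leave the other things on the bench as they are.

Things in the scene. Friction and masses are not known exactly. Their poses are not given: they have to be found in the camera images.
- mould: The mould, fixed to the bench: six upright steel tubes (outer 32 mm, bore 23 mm, lower end 88 and mouth 140 mm above the bench) in a grey head plate 90 (x) x 130 (y) mm, carried by a round column (52 mm). Origin on the bench under the middle of the tubes; x points level to the column, away from the robot; z up. Tube axes at x = -19 and +19, y = +38, 0 and -38 mm.
- under_mould (a point): Point on the bench under the middle of the six tubes (axes as the mould's). The space under the tubes is 88 mm high and open in front (-x) and on both sides (+y, -y); the foot plate of the column (10 mm thick, 130 mm wide) begins at x = +75 mm. Half-way down, scale on the wall narrows each bore to 19.5 mm.
- billet0_c (a point): Centre of a cast silver billet (plain cylinder, 20 mm across, 18 mm long, 59 g), at the start stuck in the mould tube at x = -19, y = +38 mm, its top 10 mm below the mouth; None if absent (the tube is then empty: one sees through it). It grips the bore until it is pushed down about 20 mm with 10 to 20 N, then drops out below.
- billet1_c (a point): Centre of a cast silver billet (plain cylinder, 20 mm across, 18 mm long, 59 g), at the start stuck in the mould tube at x = -19, y = +0 mm, its top 10 mm below the mouth; None if absent (the tube is then empty: one sees through it). It grips the bore until it is pushed down about 20 mm with 10 to 20 N, then drops out below.
- billet2_c (a point): Centre of a cast silver billet (plain cylinder, 20 mm across, 18 mm long, 59 g), at the start stuck in the mould tube at x = -19, y = -38 mm, its top 10 mm below the mouth; None if absent (the tube is then empty: one sees through it). It grips the bore until it is pushed down about 20 mm with 10 to 20 N, then drops out below.
- billet3_c (a point): Centre of a cast silver billet (plain cylinder, 20 mm across, 18 mm long, 59 g), at the start stuck in the mould tube at x = +19, y = +38 mm, its top 10 mm below the mouth; None if absent (the tube is then empty: one sees through it). It grips the bore until it is pushed down about 20 mm with 10 to 20 N, then drops out below.
- billet4_c (a point): Centre of a cast silver billet (plain cylinder, 20 mm across, 18 mm long, 59 g), at the start stuck in the mould tube at x = +19, y = +0 mm, its top 10 mm below the mouth; None if absent (the tube is then empty: one sees through it). It grips the bore until it is pushed down about 20 mm with 10 to 20 N, then drops out below.
- billet5_c (a point): Centre of a cast silver billet (plain cylinder, 20 mm across, 18 mm long, 59 g), at the start stuck in the mould tube at x = +19, y = -38 mm, its top 10 mm below the mouth; None if absent (the tube is then empty: one sees through it). It grips the bore until it is pushed down about 20 mm with 10 to 20 N, then drops out below.
- lock_ring (a joint): Angle (rad) of the lock ring that clamps the head to the column: a captive dark ring round the column just below its top, with one lever. 0 is slack, 0.80 is locked, against its stop, lever in line with the white mark on the hub. It grows clockwise seen from above, about the column's axis (the vertical through park), takes about 2 N at the knob and stays where it is left.
- lock_knob (a point): Middle of the upright black knob (round, 16 mm across, 36 mm high, so 18 mm up and down from here) at the end of the lock ring's lever, 80 mm from the column's axis and 166 mm above the bench. Slack, the lever points 125 degrees from the mould's x axis towards its y axis; locked, 79 degrees.
- park (a point): Centre of the mouth of the rod's park socket: a 20 mm hole straight down into the flat top (52 mm across) of the mould's round column, 140 mm above the bench, 105 mm behind under_mould.
- rod_handle (a point): Push rod, 137 mm long, 140 g, parked upright at the start. Point: the middle of its round wooden handle (24 mm across, 60 mm long). Below the handle is a steel flange (34 mm across, 5 mm thick) whose underside is 35 mm below this point and rests on the socket's mouth when parked; below that the round steel shaft (14 mm across, 72 mm long), its flat tip 107 mm below this point. z runs from the tip up the rod.
- tray_c (a point): Open aluminium tray 130 (x) x 156 (y) x 28 mm high, walls and floor 4 mm, about 0.16 kg, with a straight handle. This point is the middle of the upper face of its floor, 4 mm above its underside. x points away from the handle, z up.
- tray_handle (a point): Point to hold on the tray's straight wooden handle: 120 mm from the tray's middle along the tray's -x axis, 25 mm above its underside. The bar is 14 mm wide (y), 16 mm high and sticks out 83 mm from the front wall. Axes as the tray's.
- scale_pan (a point): Middle of the upper face of the square steel pan (110 x 110 mm, 38 mm above the bench) of the bench scale. The scale is fixed; its grey body (190 x 140 mm, 30 mm high) with the display reaches 125 mm from here towards the robot (-x). It does not sink under load.
- wheel: Bystander, to be left alone: small cork polishing wheel; origin at its underside.
- flux: Bystander, to be left alone: black bottle; origin at its underside.
- spool: Bystander, to be left alone: brass spool; origin at its underside.
- tin: Bystander, to be left alone: white tin; origin at its underside.
- hammer: Bystander, to be left alone: hammer; origin at its underside.
- caliper: Bystander, to be left alone: caliper; origin at its underside.
- mandrel: Bystander, to be left alone: tapered steel ring mandrel; origin at its underside.
- bench_brush: Bystander, to be left alone: bench brush; origin at its underside.
- tray: The tray (see tray_c); origin at the middle of its underside.

How it is judged:
By the outcome, as a careful person would: the job done as asked, in the order asked, and still so for the second after the job is handed in, with the robot touching nothing.
Of billet0, billet1, billet2, billet3, billet4, billet5 only 4 to 6 are there at a start; the rules pass over those that are not, and their reading is None.
At some moment in a run one of tray may be knocked a few centimetres aside while the robot is not near it.
It also fails if it takes over 210 s, if anything falls off the work surface, if the arm or the gripper's body presses on something with over 40 N, if the wrist force passes 120 N, or if a joint passes its speed limit or range.

ROBOT

A 6-joint arm with a two-finger parallel gripper is mounted at the origin on the work surface. World frame = base frame: x ahead of the robot, y to its left, z up, the work surface at z = 0. Lengths are in m, angles in rad, forces in N, time in s.
With the tool pointing down it reaches from about 0.25 to 0.725 m from the base axis. Payload 4 kg.
Tool frame: the origin (TCP) lies between the finger pads; the fingertips stand 8 mm ahead of it and the grasp point (between the pads) lies 11 mm behind it (bot.tip_reach is the distance from the TCP to the fingertips, in m); z points along the fingers, y is the line along which they close (so a half turn about z gives the same grasp; the last joint's range is limited). The gripper opens to 85 mm and grips with 20 to 120 N. Pads are 22 mm wide; open, the fingers measure 114 mm over their backs; the gripper's body (76 mm by 85 mm) begins 54 mm behind the grasp point. The pads swing forward as they close: fully open they stand 13 mm farther back than shut.
Start: joints at [1.304, 0.241, 0.005, 1.335, 0, 1.571], TCP at [0.132, 0.482, 0.239] pointing down, gripper open.
Joint ranges: [-2.72, 2.72], [-1.05, 1.87], [-1.09, 1.28], [-1.99, 2.15], [-1.42, 1.44], [-3.14, 3.14]. Speed limits (rad/s): [2.79, 2.79, 3.14, 3.14, 3.14, 3.14].

INTERFACE

Orientations are given as a unit quaternion [x, y, z, w].
In Python, from workcell import bot gives the robot as it stands.
- The arm moves only by the tool move_arm, never from a script. Its argument "deltas" is a list of rows, each a list of 7 numbers: the opening, from 0 (shut) to 1 (fully open), then the shift along the tool's x, y, z in mm, then the turn, a rotation vector about the tool's x, y, z in degrees. In form: [[gripper, tx, ty, tz, ax, ay, az], ...]. A call has 1 to 10 rows; each row shifts and turns the commanded pose from where the row before left it, along the tool's axes as they then stand; what a row does not reach is not made up. A row lasts 1/12 s, in which the tool goes at most 41.7 mm and 7.16 degrees, less where a joint would pass 70% of its speed; a pose out of reach is approached as far as the arm can. A call is refused whole if a number of a shift passes 41.7 or a number of a turn 7.16, either way. A call with a gripper value outside its range is refused whole. The fingers move at their own pace and stop on an object; the grip force is fixed at half the most. Time passes only in rows, so rows that do not move let the fingers close. It gives the time, the measured TCP pose, the force, the opening and the grip force at its end, in the units of the state.
- bot.get_obs(): the state, without advancing time (a new reading comes with each control period).
- bot.camera(name): name is "scene" or "top" or "wrist"; returns the picture (420x560x3 uint8, blue, green, red); there is no depth.
- bot.calibration(name): a dict with "K" (3x3 intrinsics, pixels), "dist_coeffs" ([k1, k2, p1, p2, k3] as OpenCV has them; the pictures are not rectified), "position" and "orientation" of the camera in the world. Camera axes: x right, y down, z forward; pixel columns grow to the right and rows downward; lengths in m; the calibration is good to about 2 mm. A picture is of the moment at which its call begins: read the wrist's pose just before it. calibration takes no time and is no camera call; for the wrist camera it gives the pose at the moment of the call.
- bot.job_done(): hands the job in; it is judged then, once.
Trained networks look in the newest picture that a camera, given by its name, has taken for a name from the list of things; names that differ only in an ending like _2 or _b are one class to them, and where a whole thing is asked for, a point or a joint stands for the part that bears it (a point fixed in the world has none). Each returns a list of dicts, best first, with "conf" (0 to 1); they miss things now and then, are a little off and sometimes report something else, mostly with a low value. They report only what shows in the picture. A call takes as long as a camera call.
- bot.outline_of(query, camera): "pixels" (420x560 bool, what is visible of it) and "rect" ([left, top, width, height] in pixels, round what is visible of it).
The state is a dict: "clock": time; "joint_pos": joint angles; "joint_vel": joint speeds; "tau": joint torques, N m; "eef_pos": TCP position; "tool_rot": TCP orientation; "ft_force": force on the tool from outside, world axes, zero at the start; "ft_torque": the same for the moment, N m; "grip_width": finger opening in m; "grasp_force": force on a finger pad.
Only numpy, scipy, OpenCV 4.12 (cv2) and the standard library are available. Lean on these libraries where they do the work, as an engineer would, in place of code of your own. Each camera call takes 0.05 s, during which the arm holds its last target. There are 200 camera calls.

## Working session

There is one attempt and no reset: what is moved stays moved. The work goes in short steps, Python scripts to look and compute and a tool call to move; the robot and the scene stay as the last step left them, time stands still between calls to the robot, and variables do not carry over. Pictures are saved under pics/ and viewed, at most 14 in all, crops included, and the job is handed in when it is done.

Besides the shell and the picture viewer there is one more tool, called after "Call:" as name(argument=value, ...) on one line, values as JSON. move_arm: Moves the arm, as the interface text tells. Its arguments: {"type":"object","properties":{"deltas":{"type":"array","items":{"type":"array","items":{"type":"number"}}}},"required":["deltas"]}

```bash
mkdir -p pics; ls; cat > h.py <<'E'
import numpy as np, cv2
from scipy.spatial.transform import Rotation as R
from workcell import bot
def ray(cam,px):
    c=bot.calibration(cam); K=np.array(c["K"]); d=np.array(c["dist_coeffs"])
    n=cv2.undistortPoints(np.array([[px]],float),K,d)[0,0]
    Rm=R.from_quat(c["orientation"]).as_matrix()
    return np.array(c["position"]), Rm@np.array([n[0],n[1],1])
def atz(cam,px,z):
    p,v=ray(cam,px); return p+v*(z-p[2])/v[2]
def proj(cam,P):
    c=bot.calibration(cam); Rm=R.from_quat(c["orientation"]).as_matrix()
    r=cv2.Rodrigues(Rm.T)[0]; t=-Rm.T@np.array(c["position"])
    return cv2.projectPoints(np.array(P,float).reshape(-1,3),r,t,np.array(c["K"]),np.array(c["dist_coeffs"]))[0][:,0]
E
python3 - <<'E'
from h import *
for c in ["top","scene"]:
    im=bot.camera(c); cv2.imwrite(f"pics/{c}0.png",im)
    k=bot.calibration(c); print(c,k["position"],k["orientation"],k["K"])
    for q in ["mould","tray","rod_handle","lock_knob","scale_pan","tray_handle"]:
        for o in bot.outline_of(q,c)[:2]:
            ys,xs=np.nonzero(o["pixels"]); print(q,round(o["conf"],2),o["rect"],(xs.mean().round(1),ys.mean().round(1)) if len(xs) else None)
print(bot.get_obs())
E
```

```text
pics
top [ 0.39570653 -0.01153934  1.26825876] [ 0.7066087  -0.7040401   0.04893598 -0.05135122] [[411.243213     0.         285.85047087]
 [  0.         411.243213   205.03088636]
 [  0.           0.           1.        ]]
mould 0.37 [242.8, 159.7, 56.5, 64.2] (np.float64(271.5), np.float64(191.5))
tray 0.86 [150.2, 193.9, 60.7, 71.5] (np.float64(179.7), np.float64(220.0))
tray 0.41 [247.2, 157.4, 50.6, 63.2] (np.float64(271.9), np.float64(191.3))
rod_handle 0.68 [269.7, 154.3, 10.3, 19.4] (np.float64(273.8), np.float64(165.4))
lock_knob 0.6 [430.4, 190.2, 78.4, 33.3] (np.float64(473.5), np.float64(205.6))
lock_knob 0.53 [243.7, 158.3, 42.6, 24.5] (np.float64(266.6), np.float64(171.7))
scale_pan 0.7 [346.5, 206.3, 47.8, 59.4] (np.float64(370.4), np.float64(235.9))
scale_pan 0.38 [148.7, 191.8, 63.8, 73.2] (np.float64(179.9), np.float64(219.1))
tray_handle 0.96 [152.1, 193.3, 59.0, 70.2] (np.float64(179.8), np.float64(219.4))
scene [ 1.17945336 -0.60430911  1.36302003] [ 0.87954623  0.37508434 -0.11000666 -0.27130922] [[510.18483657   0.         277.2324561 ]
 [  0.         510.18483
[... 712 characters left out ...]
oint_pos': array([ 1.30398691e+00,  2.40530113e-01,  5.02147421e-03,  1.33521188e+00,
       -3.92247482e-05,  1.57078906e+00]), 'joint_vel': array([-8.46298784e-04,  6.56713170e-05,  1.12485392e-03,  9.16689380e-04,
       -9.34455423e-04,  9.17622457e-04]), 'tau': array([-9.94777256e-04, -3.72078931e+01,  2.52641147e+01,  9.23009720e-04,
       -7.63043295e-05,  1.89722009e-06]), 'eef_pos': array([0.1318401 , 0.48231048, 0.23934962]), 'tool_rot': array([1.33005760e-01, 9.91115264e-01, 3.49604314e-05, 2.44800875e-05]), 'ft_force': array([-0.06821928,  0.73091908,  0.17881422]), 'ft_torque': array([ 0.01587243, -0.01142242, -0.03052257]), 'grasp_force': 0.0, 'grip_width': 0.0854047652537072}
```

View pics/top0.png

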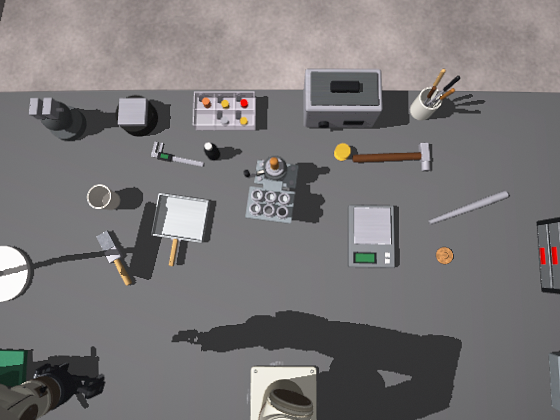

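View pics/scene0.png

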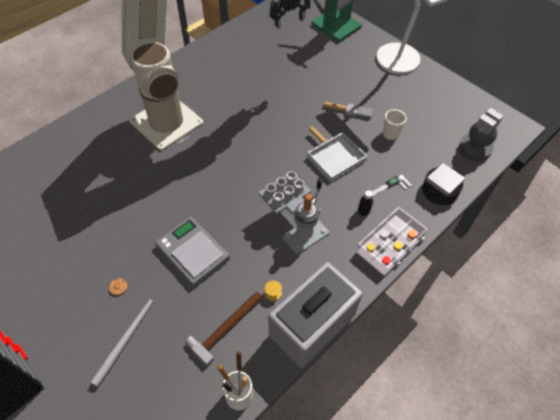

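The top view shows the mould tubes around (271,203), the rod handle (273,160), the knob (248,174), the tray (182,217) with its handle end (173,263), and the scale pan (373,225). I'll zoom in on the mould and tray.

```bash
python3 - <<'E'
from h import *
im=cv2.imread("pics/top0.png")
a=cv2.resize(im[145:230,235:307],None,fx=5.5,fy=5.5,interpolation=cv2.INTER_CUBIC)
b=cv2.resize(im[185:270,145:217],None,fx=5.5,fy=5.5,interpolation=cv2.INTER_CUBIC)
cv2.imwrite("pics/crop1.png",np.hstack([a,b]))
im=cv2.imread("pics/scene0.png")
a=cv2.resize(im[160:260,255:335],None,fx=5,fy=5,interpolation=cv2.INTER_CUBIC)
b=cv2.resize(im[205:285,150:230],None,fx=4.9,fy=6.25,interpolation=cv2.INTER_CUBIC)
cv2.imwrite("pics/crop2.png",np.hstack([a,b]))
E
```

```text
(no output)
```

View pics/crop1.png

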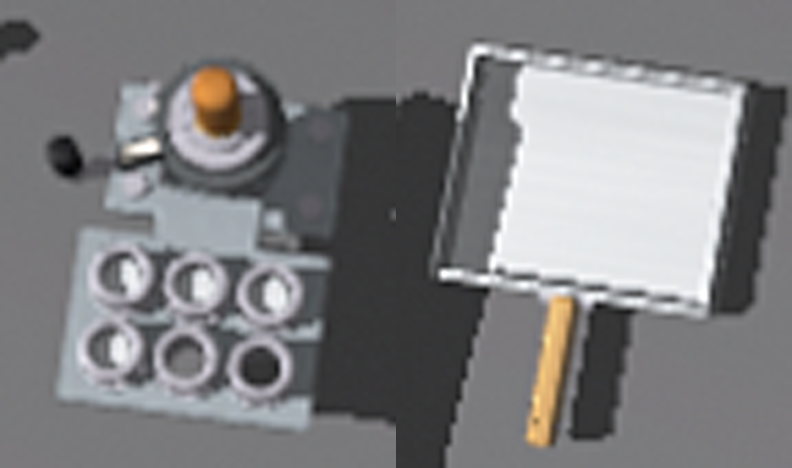

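View pics/crop2.png

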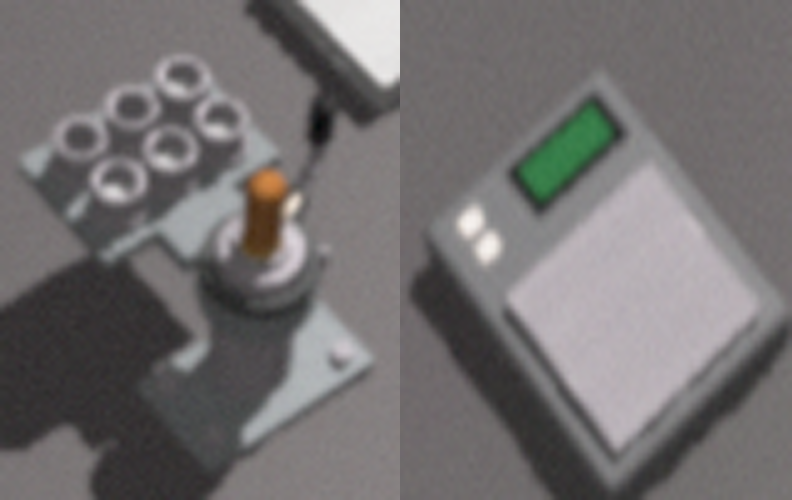

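```bash
python3 - <<'E'
from h import *
c=lambda p,x0,y0,ox,f,g:((p[0]-ox+.5)/f-.5+x0,(p[1]+.5)/g-.5+y0)
T=[(109,350),(185,357),(261,367),(123,275),(196,284),(270,293)]
W=np.array([atz("top",c(p,235,145,0,5.5,5.5),.14)[:2] for p in T]);print("tubes",W.round(4).tolist(),W.mean(0))
S=[(182,76),(132,107),(81,137),(220,119),(171,149),(118,181)]
W2=np.array([atz("scene",c(p,255,160,0,5,5),.14)[:2] for p in S]);print("tubes scene",W2.round(4).tolist(),W2.mean(0))
for n,w in(("top",W),("sc",W2)):
  L=np.array([[-19,38],[-19,0],[-19,-38],[19,38],[19,0],[19,-38]])/1000
  d=w-w.mean(0); z=(L[:,0]-1j*L[:,1])@(d[:,0]+1j*d[:,1]); print(n,"yaw",np.degrees(np.angle(z)),"scale",abs(z)/(L**2).sum())
  u=z/abs(z); m=w.mean(0)[0]+1j*w.mean(0)[1]; print("park",m+.105*u,"knob slack/locked",m+.105*u+.08*u*np.exp(1j*np.radians(125)),m+.105*u+.08*u*np.exp(1j*np.radians(79)))
print("knob top z.184",atz("top",c((65,155),235,145,0,5.5,5.5),.17),atz("scene",c((320,125),255,160,0,5,5),.166))
print("rod top",atz("top",c((215,82),235,145,0,5.5,5.5),.205),atz("scene",c((268,180),255,160,0,5,5),.205))
Q=np.array([atz("top",c(p,145,185,396,5.5,5.5),.028)[:2] for p in [(478,48),(745,87),(708,312),(440,275)]]);print("tray",Q.round(4).tolist(),Q.mean(0))
print("handle end",atz("top",c((540,440),145,185,396,5.5,5.5),.033),"root",atz("top",c((562,298),145,185,396,5.5,5.5),.033))
P=np.array([atz("scene",c(p,150,205,400,4.9,6.25),.038)[:2] for p in [(652,165),(762,303),(620,450),(507,300)]]);print("pan",P.round(4).tolist(),P.mean(0))
print("pan top",[atz("top",p,.038)[:2].round(4).tolist() for p in [(354,207),(391,207),(393,243),(355,243)]])
print(bot.calibration("wrist"))
E
```

```text
tubes [[0.5477, 0.0797], [0.5443, 0.0414], [0.5393, 0.0031], [0.586, 0.0732], [0.5815, 0.0362], [0.577, -0.0013]] [0.56264434 0.03870389]
tubes scene [[0.5487, 0.079], [0.5446, 0.0411], [0.5396, 0.0039], [0.587, 0.0728], [0.5825, 0.0363], [0.5774, -0.0023]] [0.56328519 0.03844776]
top yaw -6.966282950517319 scale 1.0008985400567616
park (0.666869201562196+0.02596894119399438j) knob slack/locked (0.6292699157420967+0.09658263466642564j) (0.6915457831076172+0.10206799718835072j)
sc yaw -7.4833526830615895 scale 1.000269481187845
park (0.6673908823466803+0.024772757670191346j) knob slack/locked (0.6304303771326596+0.09572288842640875j) (0.692753210915546+0.10064602232622746j)
knob top z.184 [0.64127641 0.10058835 0.17      ] [0.64266193 0.09745476 0.166     ]
rod top [0.66967813 0.02518416 0.205     ] [0.66620472 0.02631186 0.205     ]
tray [[0.608, 0.3818], [0.5864, 0.2311], [0.4615, 0.2477], [0.481, 0.397]] [0.53421149 0.31438266]
handle end [0.39123815 0.33627117 0.033     ] root [0.46840373 0.32726238 0.033     ]
pan [[0.4596, -0.2107], [0.5637, -0.2109], [0.5644, -0.3201], [0.4571, -0.3203]] [ 0.51119003 -0.26549168]
pan top [[0.5662, -0.213], [0.5666, -0.3252], [0.4579, -0.3279], [0.4577, -0.2139]]
{'K': array([[298.15535545,   0.        , 283.00070811],
       [  0.        , 298.15535545, 210.71549524],
       [  0.        ,   0.        ,   1.        ]]), 'dist_coeffs': array([0.01637731, 0.        , 0.        , 0.        , 0.        ]), 'position': array([0.06846243, 0.49782993, 0.3723337 ]), 'orientation': array([0.78790002, 0.60139614, 0.07947444, 0.10592481])}
```

Both cameras agree: mould origin (0.563, 0.0385), yaw −7.2°. Park is at (0.667, 0.0255), the knob at about (0.642, 0.099), the tray at (0.534, 0.314) with yaw −6.9°, and the pan at (0.511, −0.267). I'll do the lock ring first: turn the tool and head for the knob.

```bash
cat >> h.py <<'E'
def to(x,y,z=None,psi=None):
    """print the shift (tool axes after the turn, mm) and the turn about z (deg) to TCP x,y,z, psi = world angle of tool y (deg)"""
    o=bot.get_obs(); M=R.from_quat(o["tool_rot"]).as_matrix(); p=o["eef_pos"]
    p0=np.degrees(np.arctan2(M[1,1],M[0,1])); psi=p0 if psi is None else psi
    a=np.radians(psi); B=np.array([[-np.sin(a),np.cos(a),0],[np.cos(a),np.sin(a),0],[0,0,-1]])
    d=np.array([x,y,p[2] if z is None else z])-p
    print("at",p.round(4),"psi",p0.round(2),"tilt",np.degrees(np.arccos(-M[2,2])).round(2),"turn z",(p0-psi).round(2),"shift mm",(B@d*1000).round(1),"clock",round(o["clock"],2),"F",o["ft_force"].round(1),"w",round(o["grip_width"],4))
E
python3 -c "
from h import *
to(.642,.099,None,18.7)"
```

```text
at [0.1318 0.4823 0.2393] psi 74.71 tilt 0.0 turn z 56.01 shift mm [-526.6  360.3    0. ] clock 0.7 F [-0.1  0.7  0.2] w 0.0854
```

Call:
move_arm(deltas=[[1, 0, 0, 0, 0, 0, 7], [1, 0, 0, 0, 0, 0, 7], [1, 0, 0, 0, 0, 0, 7], [1, 0, 0, 0, 0, 0, 7], [1, 0, 0, 0, 0, 0, 7], [1, 0, 0, 0, 0, 0, 7], [1, 0, 0, 0, 0, 0, 7], [1, 0, 0, 0, 0, 0, 7]])

```text
clock: 1.37
eef_pos: [0.1318, 0.4823, 0.2394]
tool_rot: [0.585, 0.811, 0.0, -0.0]
ft_force: [0.0, 0.1, 0.5]
grip_width: 0.0854
grasp_force: 0.0
```

Call:
move_arm(deltas=[[1, -26, 18, 0, 0, 0, 0], [1, -26, 18, 0, 0, 0, 0], [1, -26, 18, 0, 0, 0, 0], [1, -26, 18, 0, 0, 0, 0], [1, -26, 18, 0, 0, 0, 0], [1, -26, 18, 0, 0, 0, 0], [1, -26, 18, 0, 0, 0, 0], [1, -26, 18, 0, 0, 0, 0], [1, -26, 18, 0, 0, 0, 0], [1, -26, 18, 0, 0, 0, 0]])

```text
clock: 2.2
eef_pos: [0.3869, 0.2927, 0.2395]
tool_rot: [0.583, 0.813, 0.0, 0.0]
ft_force: [0.3, -0.0, 0.0]
grip_width: 0.0853
grasp_force: 0.0
```

Call:
move_arm(deltas=[[0.4, -26, 18, 0, 0, 0, 0], [0.4, -26, 18, 0, 0, 0, 0], [0.4, -26, 18, 0, 0, 0, 0], [0.4, -26, 18, 0, 0, 0, 0], [0.4, -26, 18, 0, 0, 0, 0], [0.4, -26, 18, 0, 0, 0, 0], [0.4, -26, 18, 0, 0, 0, 0], [0.4, -26, 18, 0, 0, 0, 0], [0.4, 0, 0, 0, 0, 0, 0], [0.4, 0, 0, 0, 0, 0, 0]])

```text
clock: 3.03
eef_pos: [0.5898, 0.1417, 0.2384]
tool_rot: [0.584, 0.812, -0.0, -0.0]
ft_force: [0.7, -0.3, -0.1]
grip_width: 0.0344
grasp_force: 0.0
```

```bash
python3 - <<'E'
from h import *
to(.642,.099,None,18.7)
im=bot.camera("wrist"); cv2.imwrite("pics/w1.png",im)
E
```

```text
at [0.5898 0.1417 0.2384] psi 18.55 tilt 0.06 turn z -0.15 shift mm [-57.1  35.8   0. ] clock 3.03 F [ 0.7 -0.3 -0.1] w 0.0344
```

View pics/w1.png

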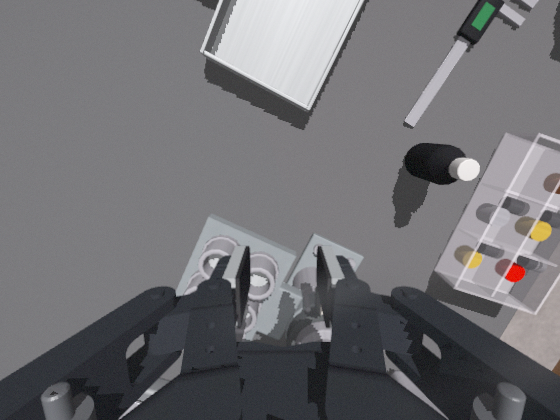

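The wrist view shows the tray, the caliper, the flux bottle and the mould. The knob is hidden under the gripper. I'll go above the knob's estimated position and lower the fingers around it.

Call:
move_arm(deltas=[[0.4, -20, 12, 0, 0, 0, 0], [0.4, -20, 12, 0, 0, 0, 0], [0.4, -17, 12, 0, 0, 0, 0], [0.4, 0, 0, 0, 0, 0, 0], [0.4, 0, 0, 0, 0, 0, 0]])

```text
clock: 3.5
eef_pos: [0.6408, 0.101, 0.2391]
tool_rot: [0.583, 0.813, -0.0, -0.0]
ft_force: [-0.4, 0.1, -0.7]
grip_width: 0.0342
grasp_force: 0.0
```

```bash
python3 - <<'E'
from h import *
to(.642,.099,.163,18.7)
for c,x0,y0,w,h in [("scene",255,150,80,100),("top",230,130,80,100)]:
    im=bot.camera(c); cv2.imwrite(f"pics/_{c}.png",im)
a=[cv2.resize(cv2.imread(f"pics/_{c}.png")[y:y+100,x:x+80],None,fx=5,fy=5,interpolation=cv2.INTER_CUBIC) for c,x,y in [("scene",265,150),("top",230,130)]]
cv2.imwrite("pics/c3.png",np.hstack(a))
E
```

```text
at [0.6408 0.101  0.2391] psi 18.72 tilt 0.05 turn z 0.02 shift mm [-2.3  0.5 76.1] clock 3.5 F [-0.4  0.1 -0.7] w 0.0342
```

View pics/c3.png

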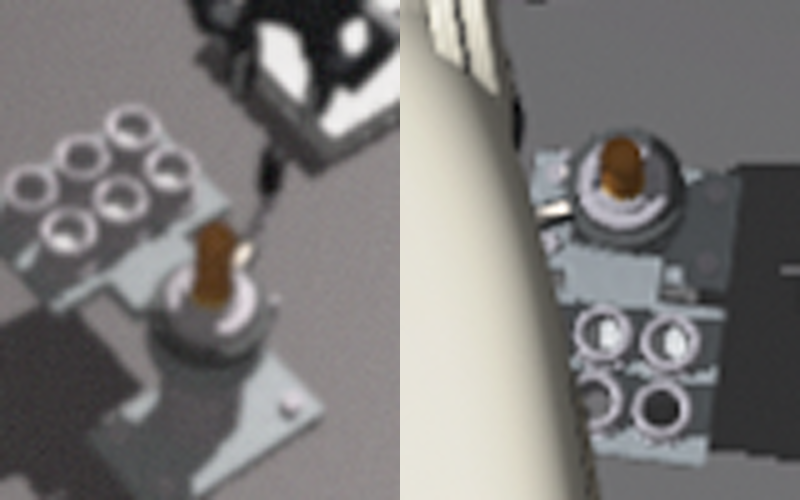

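The scene view has the gripper right above the knob. I'll lower it in small steps and watch the force.

Call:
move_arm(deltas=[[0.4, -2, 0, 12, 0, 0, 0], [0.4, 0, 0, 12, 0, 0, 0], [0.4, 0, 0, 12, 0, 0, 0], [0.4, 0, 0, 8, 0, 0, 0], [0.4, 0, 0, 6, 0, 0, 0], [0.4, 0, 0, 0, 0, 0, 0]])

```text
clock: 4.1
eef_pos: [0.6406, 0.0993, 0.1881]
tool_rot: [0.582, 0.813, -0.001, -0.001]
ft_force: [-0.7, -0.1, 0.7]
grip_width: 0.0343
grasp_force: 0.0
```

Call:
move_arm(deltas=[[0.4, 0, 0, 6, 0, 0, 0], [0.4, 0, 0, 6, 0, 0, 0], [0.4, 0, 0, 6, 0, 0, 0], [0.4, 0, 0, 6, 0, 0, 0], [0.25, 0, 0, 0, 0, 0, 0], [0.25, 0, 0, 0, 0, 0, 0], [0.25, 0, 0, 0, 0, 0, 0], [0.25, 0, 0, 0, 0, 0, 0]])

```text
clock: 4.77
eef_pos: [0.6422, 0.0987, 0.1657]
tool_rot: [0.583, 0.813, 0.0, 0.0]
ft_force: [0.5, 0.0, 0.1]
grip_width: 0.0214
grasp_force: 0.0
```

```bash
python3 - <<'E'
from h import *
to(.642,.099,.163,18.7)
im=bot.camera("scene")
cv2.imwrite("pics/c4.png",cv2.resize(im[150:250,265:345],None,fx=5,fy=5,interpolation=cv2.INTER_CUBIC))
E
```

```text
at [0.6422 0.0987 0.1657] psi 18.71 tilt 0.04 turn z 0.01 shift mm [ 0.4 -0.   2.7] clock 4.77 F [0.5 0.  0.1] w 0.0214
```

View pics/c4.png

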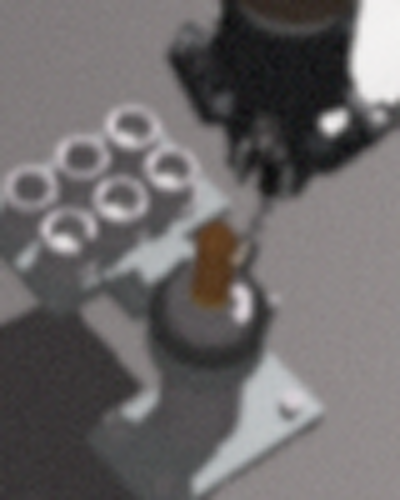

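The knob sits between the fingers at 21 mm opening. Now I'll sweep it along the arc, 37° clockwise.

Call:
move_arm(deltas=[[0.25, -0.2, 5.2, 0, 0, 0, 3.7], [0.25, -0.2, 5.2, 0, 0, 0, 3.7], [0.25, -0.2, 5.2, 0, 0, 0, 3.7], [0.25, -0.2, 5.2, 0, 0, 0, 3.7], [0.25, -0.2, 5.2, 0, 0, 0, 3.7], [0.25, -0.2, 5.2, 0, 0, 0, 3.7], [0.25, -0.2, 5.2, 0, 0, 0, 3.7], [0.25, -0.2, 5.2, 0, 0, 0, 3.7], [0.25, 0, 0, 0, 0, 0, 0], [0.25, 0, 0, 0, 0, 0, 0]])

```text
clock: 5.65
eef_pos: [0.6833, 0.1012, 0.1654]
tool_rot: [0.77, 0.637, 0.0, 0.0]
ft_force: [0.5, 0.5, 0.0]
grip_width: 0.0213
grasp_force: 0.0
```

Call:
move_arm(deltas=[[0.25, -0.2, 5.2, 0, 0, 0, 3.7], [0.25, -0.2, 5.2, 0, 0, 0, 3.7], [0.25, 0, 0, 0, 0, 0, 0], [0.25, 0, 0, 0, 0, 0, 0]])

```text
clock: 5.98
eef_pos: [0.6931, 0.0984, 0.1653]
tool_rot: [0.81, 0.587, 0.0, 0.0]
ft_force: [0.3, 0.7, -0.0]
grip_width: 0.0217
grasp_force: 0.0
```

```bash
python3 - <<'E'
from h import *
to(.692,.1013,.163)
E
```

```text
at [0.6931 0.0984 0.1653] psi -18.15 tilt 0.03 turn z 0.0 shift mm [ 2.4 -1.9  2.3] clock 5.98 F [ 0.3  0.7 -0. ] w 0.0217
```

Call:
move_arm(deltas=[[0.25, 0, 2, 0, 0, 0, 0], [0.25, 0, 2, 0, 0, 0, 0], [0.25, 0, 0, 0, 0, 0, 0], [0.25, 0, 0, 0, 0, 0, 0]])

```text
clock: 6.32
eef_pos: [0.6948, 0.098, 0.1653]
tool_rot: [0.81, 0.587, -0.001, -0.002]
ft_force: [-5.5, 2.4, 3.2]
grip_width: 0.0215
grasp_force: 3.2
```

```bash
python3 - <<'E'
from h import *
to(.692,.1013,.163)
im=bot.camera("scene")
cv2.imwrite("pics/c5.png",cv2.resize(im[150:250,265:345],None,fx=5,fy=5,interpolation=cv2.INTER_CUBIC))
E
```

```text
at [0.6948 0.098  0.1653] psi -18.17 tilt 0.25 turn z 0.0 shift mm [ 2.2 -3.7  2.3] clock 6.32 F [-5.5  2.4  3.2] w 0.0215
```

View pics/c5.png

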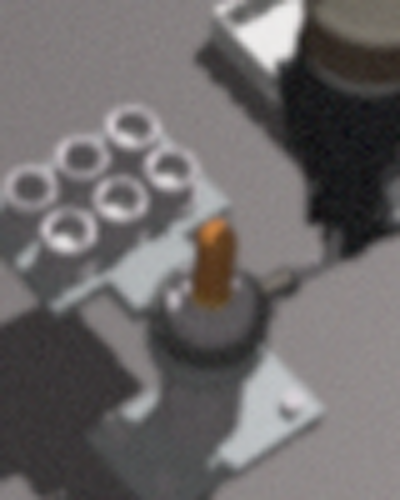

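The lever is in line with the white mark and the force has risen to 6 N, so the ring is on its stop. I'll back off, open and rise, then go to the tray handle.

Call:
move_arm(deltas=[[0.3, 0, -3, 0, 0, 0, 0], [0.4, 0, -1, 0, 0, 0, 0], [0.4, 0, 0, 0, 0, 0, 0], [0.4, 0, 0, -15, 0, 0, 0], [0.4, 0, 0, -20, 0, 0, 0], [0.4, 0, 0, -25, 0, 0, 0], [0.4, 0, 0, -25, 0, 0, 0], [0.4, 0, 0, 0, 0, 0, 0]])

```text
clock: 7.03
eef_pos: [0.6955, 0.0986, 0.2571]
tool_rot: [0.81, 0.586, 0.005, 0.003]
ft_force: [-0.8, 0.3, 1.8]
grip_width: 0.0344
grasp_force: 0.0
```

```bash
python3 - <<'E'
from h import *
to(.415,.328,.15,83)
E
```

```text
at [0.6955 0.0986 0.2571] psi -18.29 tilt 0.64 turn z -101.29 shift mm [306.4 193.5 107.1] clock 7.03 F [-0.8  0.3  1.8] w 0.0344
```

Call:
move_arm(deltas=[[0.4, 14, -36, 0, 0, 0, 0], [0.4, 14, -36, 0, 0, 0, 0], [0.4, 14, -36, 0, 0, 0, 0], [0.4, 14, -36, 0, 0, 0, 0], [0.4, 14, -36, 0, 0, 0, 0], [0.4, 14, -36, 0, 0, 0, 0], [0.4, 14, -36, 0, 0, 0, 0], [0.4, 14, -36, 0, 0, 0, 0], [0.4, 14, -36, 0, 0, 0, 0], [0.4, 0, 0, 0, 0, 0, -7]])

```text
clock: 7.87
eef_pos: [0.4202, 0.3235, 0.2507]
tool_rot: [0.771, 0.637, 0.0, -0.001]
ft_force: [0.3, -1.0, -0.3]
grip_width: 0.034
grasp_force: 0.0
```

Call:
move_arm(deltas=[[0.5, 0, 0, 0, 0, 0, -7], [0.5, 0, 0, 0, 0, 0, -7], [0.5, 0, 0, 0, 0, 0, -7], [0.5, 0, 0, 0, 0, 0, -7], [0.5, 0, 0, 0, 0, 0, -7], [0.5, 0, 0, 0, 0, 0, -7], [0.5, 0, 0, 0, 0, 0, -7], [0.5, 0, 0, 0, 0, 0, -7], [0.5, 0, 0, 0, 0, 0, -7], [0.5, 0, 0, 0, 0, 0, -7]])

```text
clock: 8.7
eef_pos: [0.4253, 0.3198, 0.2503]
tool_rot: [0.267, 0.964, 0.0, 0.0]
ft_force: [-0.3, 0.7, 0.2]
grip_width: 0.0427
grasp_force: 0.0
```

Call:
move_arm(deltas=[[0.5, 0, 0, 10, 0, 0, -7], [0.5, 0, 0, 30, 0, 0, -7], [0.5, 0, 0, 30, 0, 0, -7], [0.5, 0, 0, 20, 0, 0, -3], [0.5, 0, 0, 0, 0, 0, 0], [0.5, 0, 0, 0, 0, 0, 0]])

```text
clock: 9.2
eef_pos: [0.4244, 0.3193, 0.1596]
tool_rot: [0.064, 0.998, -0.001, -0.001]
ft_force: [0.3, -1.3, 0.6]
grip_width: 0.0426
grasp_force: 0.0
```

```bash
python3 - <<'E'
from h import *
to(.415,.328,.036,83)
im=bot.camera("top"); cv2.imwrite("pics/_t.png",im)
for o in bot.outline_of("tray","top")[:2]+bot.outline_of("tray_handle","top")[:1]: print(o["conf"],o["rect"])
w=bot.camera("wrist")
s=im[150:285,140:320]
s=cv2.resize(s,(560,420),interpolation=cv2.INTER_CUBIC)
cv2.imwrite("pics/c6.png",np.hstack([cv2.resize(s,(400,300)),cv2.resize(w,(400,300))]))
E
```

```text
at [0.4244 0.3193 0.1596] psi 82.62 tilt 0.13 turn z -0.38 shift mm [ 10.4   7.5 123.6] clock 9.2 F [ 0.3 -1.3  0.6] w 0.0426
0.69 [153.1, 194.7, 58.4, 70.3]
0.2 [267.3, 196.3, 5.5, 4.1]
0.93 [152.8, 191.3, 60.5, 72.8]
```

View pics/c6.png

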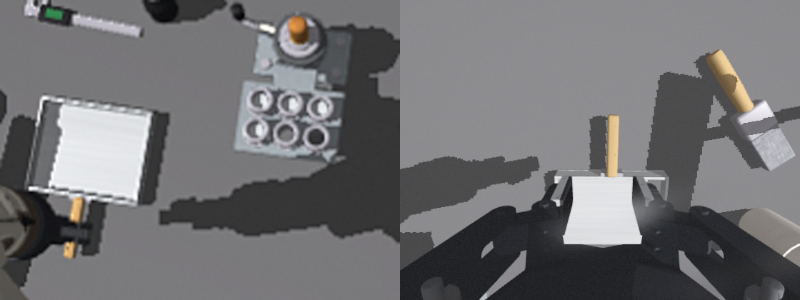

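The tray has not moved and the lever now points to the mark. In the wrist view the handle runs from the end at about (298,164) to the root at (297,248). I'll convert those pixels.

```bash
python3 - <<'E'
from h import *
print(atz("wrist",(298,165),.033),atz("wrist",(297,247),.033))
E
```

```text
[0.39257978 0.33611774 0.033     ] [0.46891105 0.32635819 0.033     ]
```

Call:
move_arm(deltas=[[0.5, 10, 11, 20, 0, 0, 0], [0.5, 0, 0, 30, 0, 0, 0], [0.5, 0, 0, 30, 0, 0, 0], [0.5, 0, 0, 25, 0, 0, 0], [0.5, 0, 0, 20, 0, 0, 0], [0.5, 0, 0, 16, 0, 0, 0], [0.5, 0, 0, 0, 0, 0, 0], [0.5, 0, 0, 0, 0, 0, 0]])

```text
clock: 10.07
eef_pos: [0.4167, 0.3323, 0.0198]
tool_rot: [0.064, 0.998, 0.0, 0.0]
ft_force: [-0.1, 0.8, 0.1]
grip_width: 0.0426
grasp_force: 0.0
```

Call:
move_arm(deltas=[[0.25, 0, 0, 0, 0, 0, 0], [0.2, 0, 0, 0, 0, 0, 0], [0, 0, 0, 0, 0, 0, 0], [0, 0, 0, 0, 0, 0, 0], [0, 0, 0, 0, 0, 0, 0], [0, 0, 0, 0, 0, 0, 0], [0, 0, 0, 0, 0, 0, 0], [0, 0, 0, 0, 0, 0, 0]])

```text
clock: 10.73
eef_pos: [0.4176, 0.3332, 0.021]
tool_rot: [0.063, 0.998, 0.001, 0.001]
ft_force: [0.5, 0.3, 6.6]
grip_width: 0.0125
grasp_force: 61.5
```

```bash
python3 - <<'E'
from h import *
to(.444,.0535,.026,82.8)
print(bot.get_obs()["grasp_force"])
im=bot.camera("top"); cv2.imwrite("pics/_t2.png",im)
o=bot.outline_of("tray","top")[0]; print(o["conf"],o["rect"])
E
```

```text
at [0.4176 0.3332 0.021 ] psi 82.73 tilt 0.23 turn z -0.07 shift mm [ -61.2 -274.2   -5. ] clock 10.73 F [0.5 0.3 6.6] w 0.0125
61.5341055393219
0.64 [152.6, 194.9, 58.3, 55.4]
```

Call:
move_arm(deltas=[[0, 0, 0, -6, 0, 0, 0], [0, 0, 0, -8, 0, 0, 0], [0, 0, 0, 0, 0, 0, 0], [0, 0, 0, 0, 0, 0, 0]])

```text
clock: 11.17
eef_pos: [0.4164, 0.332, 0.0337]
tool_rot: [0.064, 0.998, 0.0, 0.0]
ft_force: [-0.1, -0.5, -2.2]
grip_width: 0.0126
grasp_force: 60.4
```

```bash
python3 - <<'E'
from h import *
to(.446,.0533,.026,82.8)
im=bot.camera("scene"); w=bot.camera("wrist")
cv2.imwrite("pics/c7.png",np.hstack([cv2.resize(im[95:215,265:425],(400,300),interpolation=cv2.INTER_CUBIC),cv2.resize(w,(400,300))]))
E
```

```text
at [0.4164 0.332  0.0337] psi 82.71 tilt 0.02 turn z -0.09 shift mm [ -64.3 -272.8    7.7] clock 11.17 F [-0.1 -0.5 -2.2] w 0.0126
```

View pics/c7.png

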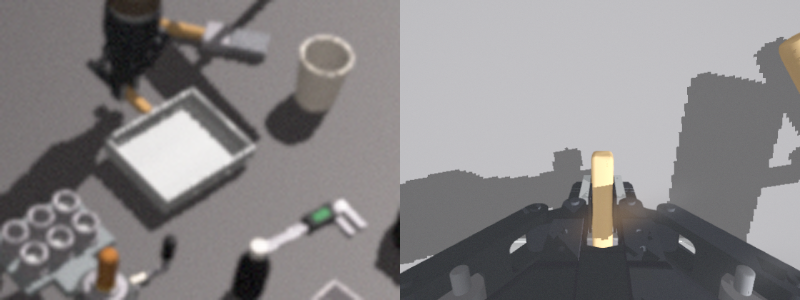

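The tray is lifted and looks level. Now I'll carry it sideways in under the tubes.

Call:
move_arm(deltas=[[0, -4, -17, 0, 0, 0, 0], [0, -8, -34, 0, 0, 0, 0], [0, -8, -34, 0, 0, 0, 0], [0, -8, -34, 0, 0, 0, 0], [0, -8, -34, 0, 0, 0, 0], [0, -8, -34, 0, 0, 0, 0], [0, -8, -34, 0, 0, 0, 0], [0, -8, -34, 0, 0, 0, 0], [0, -4, -17, 0, 0, 0, 0], [0, 0, 0, 0, 0, 0, 0]])

```text
clock: 12.1
eef_pos: [0.4449, 0.0506, 0.0329]
tool_rot: [0.066, 0.998, -0.001, -0.001]
ft_force: [0.5, -0.4, -2.6]
grip_width: 0.0126
grasp_force: 60.4
```

```bash
python3 - <<'E'
from h import *
to(.446,.0533,.021,82.8)
E
```

```text
at [0.4449 0.0506 0.0329] psi 82.39 tilt 0.12 turn z -0.41 shift mm [-0.7  2.8 11.9] clock 12.1 F [ 0.5 -0.4 -2.6] w 0.0126
```

Call:
move_arm(deltas=[[0, 0, 1, 0, 0, 0, -0.3], [0, 0, 0, 0, 0, 0, 0], [0, 0, 0, 0, 0, 0, 0]])

```text
clock: 12.35
eef_pos: [0.4453, 0.056, 0.0331]
tool_rot: [0.06, 0.998, 0.0, -0.0]
ft_force: [-0.8, -0.5, -1.8]
grip_width: 0.0126
grasp_force: 60.4
```

```bash
python3 - <<'E'
from h import *
to(.446,.0533,.021,82.8)
im=bot.camera("top"); s=bot.camera("scene")
cv2.imwrite("pics/c8.png",np.hstack([cv2.resize(im[145:255,215:325],(400,400),interpolation=cv2.INTER_CUBIC),cv2.resize(s[130:240,235:345],(400,400),interpolation=cv2.INTER_CUBIC)]))
P=[]
for r in (0.0,):
  o=np.array([.563,.0385]);u=np.array([np.cos(np.radians(-7.2)),np.sin(np.radians(-7.2))]);v=np.array([-u[1],u[0]])
  P=[np.r_[o+a*u+b*v,.040] for a,b in[(65,78),(65,-78),(-65,-78),(-65,78)] for a,b in [(a/1000,b/1000)]]
q=proj("top",P); print("top crop",((q-[215,145])*400/110).round(0).tolist())
q=proj("scene",P); print("scene crop",((q-[235,130])*400/110+[400,0]).round(0).tolist())
E
```

```text
at [0.4453 0.056  0.0331] psi 83.11 tilt 0.03 turn z 0.31 shift mm [-1.  -2.6 12.1] clock 12.35 F [-0.8 -0.5 -1.8] w 0.0126
top crop [[121.0, 140.0], [306.0, 163.0], [286.0, 318.0], [98.0, 293.0]]
scene crop [[696.0, 275.0], [551.0, 367.0], [460.0, 263.0], [604.0, 177.0]]
```

View pics/c8.png

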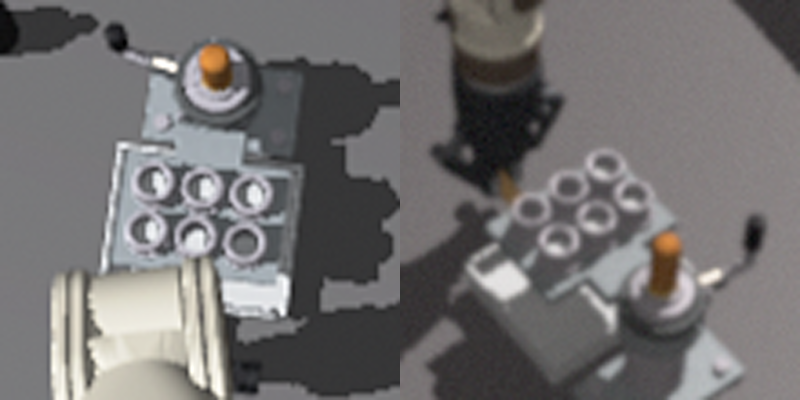

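The tray corners in the top crop, (121,143), (302,165) and (288,318), match the predicted centred corners to about 1 mm. I'll set it down and release.

Call:
move_arm(deltas=[[0, -1, -1, 4, 0, 0, 0], [0, 0, 0, 4, 0, 0, 0], [0, 0, 0, 3, 0, 0, 0], [0, 0, 0, 1.5, 0, 0, 0], [0, 0, 0, 0, 0, 0, 0], [0, 0, 0, 0, 0, 0, 0]])

```text
clock: 12.95
eef_pos: [0.4462, 0.0544, 0.0213]
tool_rot: [0.061, 0.998, 0.0, -0.0]
ft_force: [-3.5, 0.4, 6.5]
grip_width: 0.0126
grasp_force: 61.5
```

Call:
move_arm(deltas=[[0.3, 0, 0, 0, 0, 0, 0], [0.5, 0, 0, 0, 0, 0, 0], [0.5, 0, 0, 0, 0, 0, 0], [0.5, 0, 0, 0, 0, 0, 0], [0.5, 0, 0, 0, 0, 0, 0]])

```text
clock: 13.37
eef_pos: [0.4464, 0.054, 0.0207]
tool_rot: [0.061, 0.998, -0.0, 0.0]
ft_force: [-0.0, 1.0, -0.1]
grip_width: 0.0428
grasp_force: 0.0
```

Call:
move_arm(deltas=[[0.5, 5, 0, -30, 0, 0, 0], [0.5, 10, 0, -40, 0, 0, 0], [0.5, 10, 0, -40, 0, 0, 0], [0.5, 0, 0, -40, 0, 0, 0], [0.5, 0, 0, -40, 0, 0, 0], [0.5, 0, 0, -40, 0, 0, 0], [0.5, 0, 0, -40, 0, 0, 0], [0.5, 0, 0, 0, 0, 0, 0]])

```text
clock: 14.03
eef_pos: [0.4252, 0.0575, 0.299]
tool_rot: [0.061, 0.998, 0.001, 0.007]
ft_force: [1.2, 0.3, 0.1]
grip_width: 0.0429
grasp_force: 0.0
```

```bash
python3 - <<'E'
from h import *
to(.667,.0255,.27,83)
E
```

```text
at [0.4252 0.0575 0.299 ] psi 83.01 tilt 0.85 turn z 0.01 shift mm [-243.9   -2.3   29. ] clock 14.03 F [1.2 0.3 0.1] w 0.0429
```

Call:
move_arm(deltas=[[0.6, -20, 0, 10, 0, 0, 0], [0.6, -40, 0, 10, 0, 0, 0], [0.6, -40, 0, 10, 0, 0, 0], [0.6, -40, 0, 9, 0, 0, 0], [0.6, -40, 0, 0, 0, 0, 0], [0.6, -40, -2, 0, 0, 0, 0], [0.6, -24, 0, 0, 0, 0, 0], [0.6, 0, 0, 0, 0, 0, 0], [0.6, 0, 0, 0, 0, 0, 0], [0.6, 0, 0, 0, 0, 0, 0]])

```text
clock: 14.87
eef_pos: [0.6628, 0.0254, 0.2511]
tool_rot: [0.061, 0.998, -0.0, -0.001]
ft_force: [-0.2, -0.3, -0.2]
grip_width: 0.051
grasp_force: 0.0
```

```bash
python3 - <<'E'
from h import *
to(.667,.0255,.164,83)
w=bot.camera("wrist"); cv2.imwrite("pics/w2.png",w)
o=np.array([.563,.0385]);u=np.array([np.cos(np.radians(-7.2)),np.sin(np.radians(-7.2))]);v=np.array([-u[1],u[0]])
print(proj("wrist",[np.r_[o+a*u+b*v,.14] for a in(-.019,.019) for b in(.038,0,-.038)]+[[.667,.0255,.205]]).round(0).tolist())
E
```

```text
at [0.6628 0.0254 0.2511] psi 83.01 tilt 0.11 turn z 0.01 shift mm [-4.2  0.6 87.1] clock 14.87 F [-0.2 -0.3 -0.2] w 0.051
[[339.0, 54.0], [287.0, 54.0], [236.0, 54.0], [336.0, 109.0], [287.0, 108.0], [238.0, 108.0], [287.0, 242.0]]
```

View pics/w2.png

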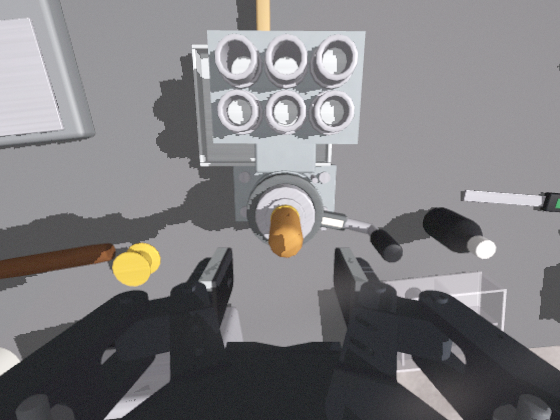

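Tube mouths appear at (236,58), (287,57), (338,58), (238,111), (287,110) and (334,111), as predicted. The tray is off to the left, with its handle at column 262 and corners (195,46), (201,164) and (331,162), so it has been knocked. I'll measure the shift.

```bash
python3 - <<'E'
from h import *
for p in [(195,46),(201,164),(331,162)]: print("rim",atz("wrist",p,.028))
print("handle",atz("wrist",(263,5),.033),atz("wrist",(263,28),.033))
im=bot.camera("top"); cv2.imwrite("pics/_t3.png",im)
s=cv2.imread("pics/w2.png")[20:180,180:380]
c=im[150:250,220:330]
cv2.imwrite("pics/c9.png",np.hstack([cv2.resize(s,(400,320),interpolation=cv2.INTER_CUBIC),cv2.resize(c,(352,320),interpolation=cv2.INTER_CUBIC)]))
E
```

```text
rim [ 0.49998747 -0.05245721  0.028     ]
rim [ 0.62438292 -0.07073938  0.028     ]
rim [0.64076874 0.08284051 0.028     ]
handle [0.47287514 0.02544655 0.033     ] [0.49335249 0.02253782 0.033     ]
```

View pics/c9.png

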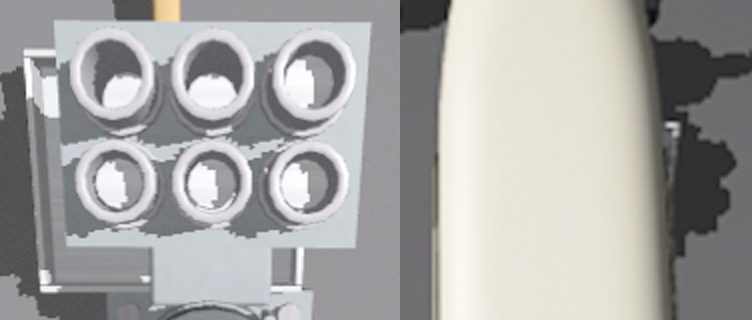

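The tray slid about 24 mm towards −y and 8 mm towards +x. Billets 0, 3, 4 and 5 show in their tubes; tubes 1 and 2 are see-through. I'll re-centre the tray before touching the rod.

Call:
move_arm(deltas=[[0.5, 20, -3, 0, 0, 0, 0], [0.5, 35, -4, 0, 0, 0, 0], [0.5, 38, -4, 0, 0, 0, 0], [0.5, 38, -4, 0, 0, 0, 0], [0.5, 38, -4, 0, 0, 0, 0], [0.5, 34, -3, 0, 0, 0, 0], [0.5, 10, 0, 20, 0, 0, 0], [0.5, 0, 0, 30, 0, 0, 0], [0.5, 0, 0, 0, 0, 0, 0], [0.5, 0, 0, 0, 0, 0, 0]])

```text
clock: 15.8
eef_pos: [0.4475, 0.0295, 0.2021]
tool_rot: [0.061, 0.998, -0.0, -0.001]
ft_force: [-0.3, 0.8, -0.6]
grip_width: 0.0428
grasp_force: 0.0
```

```bash
python3 - <<'E'
from h import *
to(.447,.0288,.021,82.8)
im=bot.camera("wrist"); s=bot.camera("scene"); 
cv2.imwrite("pics/c10.png",np.hstack([cv2.resize(im,(420,315)),cv2.resize(s[130:240,245:355],(315,315),interpolation=cv2.INTER_CUBIC)]))
E
```

```text
at [0.4475 0.0295 0.2021] psi 83.04 tilt 0.08 turn z 0.24 shift mm [  0.4  -0.8 181.1] clock 15.8 F [-0.3  0.8 -0.6] w 0.0428
```

View pics/c10.png

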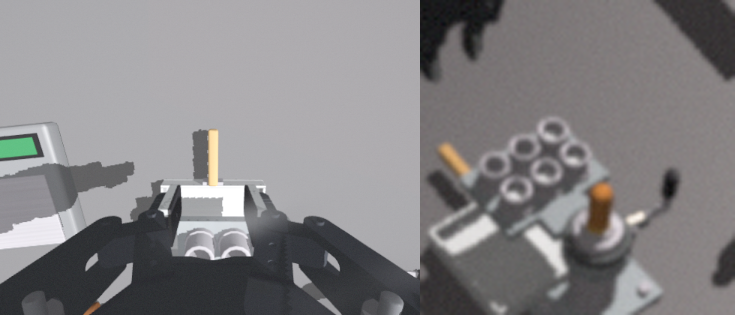

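The handle runs (284,174) to (284,245) in the wrist image, centred between the fingers. That was my last allowed picture, so from here I'll measure numerically. I'll fit the handle line, then descend.

```bash
python3 - <<'E'
from h import *
im=bot.camera("wrist"); hsv=cv2.cvtColor(im,cv2.COLOR_BGR2HSV)
m=cv2.inRange(hsv,(8,60,100),(28,255,255)); m[:120]=0;m[260:]=0;m[:,:240]=0;m[:,330:]=0
ys,xs=np.nonzero(m); print(len(ys),ys.min(),ys.max())
for y in (ys.min()+2,ys.max()-4):
    x=xs[ys==y]; print(y,x.min(),x.max(),atz("wrist",(x.mean(),y),.033))
E
```

```text
963 169 243
171 277 289 [0.42626678 0.03006674 0.033     ]
239 277 289 [0.49944569 0.02107811 0.033     ]
```

Call:
move_arm(deltas=[[0.5, 0, -1, 30, 0, 0, 0], [0.5, 0, 0, 40, 0, 0, 0], [0.5, 0, 0, 40, 0, 0, 0], [0.5, 0, 0, 30, 0, 0, 0], [0.5, 0, 0, 20, 0, 0, 0], [0.5, 0, 0, 15, 0, 0, 0], [0.5, 0, 0, 5, 0, 0, 0], [0.5, 0, 0, 0, 0, 0, 0], [0.5, 0, 0, 0, 0, 0, 0]])

```text
clock: 16.7
eef_pos: [0.4507, 0.0285, 0.0227]
tool_rot: [0.061, 0.998, 0.0, 0.001]
ft_force: [-0.5, -0.9, 1.5]
grip_width: 0.0425
grasp_force: 0.0
```

Call:
move_arm(deltas=[[0.25, 0, 0, 0, 0, 0, 0], [0.2, 0, 0, 0, 0, 0, 0], [0, 0, 0, 0, 0, 0, 0], [0, 0, 0, 0, 0, 0, 0], [0, 0, 0, 0, 0, 0, 0], [0, 0, 0, 0, 0, 0, 0], [0, 0, 0, 0, 0, 0, 0], [0, 0, 0, 0, 0, 0, 0]])

```text
clock: 17.37
eef_pos: [0.4505, 0.0286, 0.0229]
tool_rot: [0.061, 0.998, 0.0, 0.001]
ft_force: [-1.2, 1.2, 6.9]
grip_width: 0.0124
grasp_force: 61.4
```

```bash
python3 - <<'E'
from h import *
to(.446,.0533,.021,82.8)
E
```

```text
at [0.4505 0.0286 0.0229] psi 83.03 tilt 0.16 turn z 0.23 shift mm [ 7.5 23.9  1.9] clock 17.37 F [-1.2  1.2  6.9] w 0.0124
```

Call:
move_arm(deltas=[[0, 0, 0, -6, 0, 0, 0], [0, 0, 0, -4, 0, 0, 0], [0, 4, 8, 0, 0, 0, 0.2], [0, 4, 8, 0, 0, 0, 0], [0, 1, 8, 0, 0, 0, 0], [0, 0, 0, 0, 0, 0, 0], [0, 0, 0, 0, 0, 0, 0], [0, 0, 0, 0, 0, 0, 0]])

```text
clock: 18.03
eef_pos: [0.4432, 0.0536, 0.0316]
tool_rot: [0.062, 0.998, -0.0, -0.0]
ft_force: [-0.3, 0.4, -1.7]
grip_width: 0.0125
grasp_force: 60.3
```

```bash
python3 - <<'E'
from h import *
to(.444,.0535,.0225,82.8)
E
```

```text
at [0.4432 0.0536 0.0316] psi 82.86 tilt 0.03 turn z 0.06 shift mm [-0.9 -0.   9.1] clock 18.03 F [-0.3  0.4 -1.7] w 0.0125
```

Set down, release, rise, and check the tray from the wrist camera over the rod.

Call:
move_arm(deltas=[[0, -1, 0, 4, 0, 0, 0], [0, 0, 0, 3, 0, 0, 0], [0, 0, 0, 2, 0, 0, 0], [0, 0, 0, 0.5, 0, 0, 0], [0, 0, 0, 0, 0, 0, 0], [0.3, 0, 0, 0, 0, 0, 0], [0.5, 0, 0, 0, 0, 0, 0], [0.5, 0, 0, 0, 0, 0, 0], [0.5, 0, 0, 0, 0, 0, 0], [0.5, 0, 0, 0, 0, 0, 0]])

```text
clock: 18.87
eef_pos: [0.4444, 0.0532, 0.0222]
tool_rot: [0.063, 0.998, -0.0, -0.0]
ft_force: [-0.5, -0.3, 0.3]
grip_width: 0.0429
grasp_force: 0.0
```

Call:
move_arm(deltas=[[0.5, 0, 0, -30, 0, 0, 0], [0.5, 0, 0, -40, 0, 0, 0], [0.5, 0, 0, -40, 0, 0, 0], [0.5, 0, 0, -40, 0, 0, 0], [0.5, 0, 0, -40, 0, 0, 0], [0.5, 0, 0, -39, 0, 0, 0], [0.6, -20, -1, 0, 0, 0, 0], [0.6, -35, 0, 0, 0, 0, 0], [0.6, -40, 0, 0, 0, 0, 0], [0.6, -40, 0, 0, 0, 0, 0]])

```text
clock: 19.7
eef_pos: [0.5795, 0.0352, 0.2521]
tool_rot: [0.063, 0.998, 0.0, 0.001]
ft_force: [0.2, -0.7, 1.3]
grip_width: 0.0513
grasp_force: 0.0
```

Call:
move_arm(deltas=[[0.6, -40, 0, 0, 0, 0, 0], [0.6, -35, 0, 0, 0, 0, 0], [0.6, -15, 0, 0, 0, 0, 0], [0.6, 0, 0, 0, 0, 0, 0], [0.6, 0, 0, 0, 0, 0, 0], [0.6, 0, 0, 0, 0, 0, 0]])

```text
clock: 20.2
eef_pos: [0.6665, 0.0242, 0.2509]
tool_rot: [0.063, 0.998, -0.0, -0.001]
ft_force: [0.7, -0.4, 0.6]
grip_width: 0.0512
grasp_force: 0.0
```

```bash
cat >> h.py <<'E'
O=np.array([.563,.0385]);U=np.array([np.cos(np.radians(-7.2)),np.sin(np.radians(-7.2))]);V=np.array([-U[1],U[0]])
L=lambda a,b,o=O:o+a*U+b*V     # mould-frame point (m) to world
def loc(p): d=np.array(p)[:2]-O; return np.r_[d@U,d@V]*1000
def rodtop():
    im=bot.camera("wrist"); hsv=cv2.cvtColor(im,cv2.COLOR_BGR2HSV)
    return im,cv2.inRange(hsv,(5,110,60),(25,255,255))
E
python3 - <<'E'
from h import *
to(.667,.0255,.164,82.8)
im,m=rodtop(); 
h=m.copy(); h[60:]=0; h[:,:230]=0; h[:,340:]=0
hh=cv2.inRange(cv2.cvtColor(im,cv2.COLOR_BGR2HSV),(8,60,100),(28,255,255)); hh[40:]=0
ys,xs=np.nonzero(hh)
for y in sorted(set(ys))[::6]: print("handle",y,xs[ys==y].min(),xs[ys==y].max(),loc(atz("wrist",(xs[ys==y].mean(),y),.033)).round(1))
m[:170]=0; n,l,st,c=cv2.connectedComponentsWithStats(m); print([(s.tolist(),q.round(1).tolist()) for s,q in zip(st[1:],c[1:]) if s[4]>150])
print("pred rod top/bottom of handle",proj("wrist",[[.667,.0255,.205],[.667,.0255,.145]]).round(1).tolist())
# bright rim/tray edge columns/rows
g=cv2.cvtColor(im,cv2.COLOR_BGR2GRAY)
pr=lambda a,b:proj("wrist",[np.r_[L(a,b),.028]])[0].round(0).tolist()
print("pred rim corners",pr(-.065,-.078),pr(.065,-.078),pr(.065,.078),pr(-.065,.078))
print("row160-175 col 225",g[145:185,228].tolist())
print("row 90 cols 170-215",g[90,170:215].tolist()); print("row 90 cols 355-400",g[90,355:400].tolist())
E
```

```text
at [0.6665 0.0242 0.2509] psi 82.82 tilt 0.09 turn z 0.02 shift mm [-0.3  1.3 86.9] clock 20.2 F [ 0.7 -0.4  0.6] w 0.0512
handle 0 278 290 [-88.1  -2.8]
handle 6 277 290 [-82.9  -3.3]
handle 12 277 290 [-77.5  -3.3]
handle 18 278 290 [-72.2  -2.8]
handle 24 278 290 [-66.7  -2.8]
[([270, 201, 34, 51, 1392], [286.1, 226.4]), ([112, 240, 49, 44, 1478], [136.2, 261.9]), ([0, 242, 116, 35, 2056], [55.7, 258.2])]
pred rod top/bottom of handle [[288.6, 236.7], [287.4, 211.8]]
pred rim corners [213.0, 27.0] [220.0, 153.0] [353.0, 153.0] [361.0, 27.0]
row160-175 col 225 [146, 151, 150, 150, 149, 135, 119, 150, 149, 142, 98, 85, 85, 82, 82, 82, 82, 86, 88, 83, 83, 85, 86, 81, 83, 82, 83, 85, 84, 85, 83, 84, 82, 82, 85, 84, 84, 83, 80, 84]
row 90 cols 170-215 [83, 81, 83, 82, 84, 80, 82, 84, 83, 85, 86, 81, 86, 84, 86, 80, 87, 87, 84, 83, 84, 83, 85, 79, 82, 80, 84, 82, 83, 86, 86, 86, 87, 85, 83, 82, 88, 85, 83, 87, 142, 198, 206, 209, 206]
row 90 cols 355-400 [211, 212, 212, 212, 214, 213, 204, 152, 154, 152, 154, 154, 152, 152, 155, 154, 154, 152, 152, 151, 153, 152, 151, 152, 153, 153, 151, 152, 153, 152, 153, 153, 152, 151, 152, 153, 153, 151, 153, 151, 152, 151, 155, 155, 153]
```

```bash
python3 - <<'E'
from h import *
t=np.linspace(0,2*np.pi,60)
for x in (.660,.664,.667,.670):
    q=np.vstack([proj("wrist",np.c_[x+.012*np.cos(t),.0245+.012*np.sin(t),np.full(60,z)]) for z in(.205,.145)])
    print(x,q.min(0).round(1),q.max(0).round(1))
E
```

```text
0.66 [266.7 189.6] [304.6 244.3]
0.664 [267.6 194.3] [305.3 250. ]
0.667 [268.2 197.9] [305.8 254.3]
0.67 [268.9 201.4] [306.3 258.5]
```

The tray is centred to about 3 mm. The rod is at (0.667, 0.0245), right under the TCP. Next I'll grip the rod handle.

Call:
move_arm(deltas=[[0.6, 0, 0, 25, 0, 0, 0], [0.6, 0, 0, 25, 0, 0, 0], [0.6, 0, 0, 20, 0, 0, 0], [0.6, 0, 0, 15, 0, 0, 0], [0.6, 0, 0, 0, 0, 0, 0], [0.3, 0, 0, 0, 0, 0, 0], [0, 0, 0, 0, 0, 0, 0], [0, 0, 0, 0, 0, 0, 0], [0, 0, 0, 0, 0, 0, 0], [0, 0, 0, 0, 0, 0, 0]])

```text
clock: 21.08
eef_pos: [0.6682, 0.0244, 0.1688]
tool_rot: [0.063, 0.998, 0.0, 0.002]
ft_force: [-2.1, 1.5, 5.8]
grip_width: 0.0227
grasp_force: 58.9
```

Call:
move_arm(deltas=[[0, 0, 0, 0, 0, 0, 0], [0, 0, 0, 0, 0, 0, 0], [0, 0, 0, 0, 0, 0, 0]])

```text
clock: 21.33
eef_pos: [0.6682, 0.0244, 0.1688]
tool_rot: [0.063, 0.998, 0.0, 0.002]
ft_force: [-1.4, 0.2, 5.8]
grip_width: 0.0227
grasp_force: 58.9
```

```bash
python3 - <<'E'
from h import *
to(.667,.0245,.27,82.8)
o=bot.get_obs(); print(o["eef_pos"],o["grasp_force"],o["ft_torque"])
E
```

```text
at [0.6682 0.0244 0.1688] psi 82.82 tilt 0.2 turn z 0.02 shift mm [ 1.200e+00 -1.000e-01 -1.012e+02] clock 21.33 F [-1.4  0.2  5.8] w 0.0227
[0.66823452 0.02440305 0.16878329] 58.85223090648651 [ 0.12009265  0.43505914 -0.04433754]
```

Call:
move_arm(deltas=[[0, 1, 0, -10, 0, 0, 0], [0, 0, 0, -15, 0, 0, 0], [0, 0, 0, -20, 0, 0, 0], [0, 0, 0, -20, 0, 0, 0], [0, 0, 0, -18, 0, 0, 0], [0, 0, 0, 0, 0, 0, 0], [0, 0, 0, 0, 0, 0, 0], [0, 0, 0, 0, 0, 0, 0]])

```text
clock: 22.0
eef_pos: [0.666, 0.0241, 0.2481]
tool_rot: [0.063, 0.998, -0.0, -0.001]
ft_force: [-1.2, 0.4, -1.5]
grip_width: 0.0226
grasp_force: 58.9
```

```bash
python3 - <<'E'
from h import *
to(*L(.019,0),.27,82.8)
print(bot.get_obs()["grasp_force"])
im=bot.camera("wrist"); cv2.imwrite("pics/_w3.png",im); s=bot.camera("scene"); cv2.imwrite("pics/_s3.png",s)
g=cv2.GaussianBlur(cv2.cvtColor(im,cv2.COLOR_BGR2GRAY),(3,3),0)[:150]
pr=proj("wrist",[np.r_[L(a,b),.14] for a in(-.019,.019) for b in(.038,0,-.038)]); print("pred",pr.round(0).tolist())
c=cv2.HoughCircles(g,cv2.HOUGH_GRADIENT,1,30,param1=100,param2=14,minRadius=14,maxRadius=30)
for q in c[0][:14]: print(q.round(1).tolist(),loc(atz("wrist",q[:2],.14)).round(1))
# rod in scene: orange handle
m=cv2.inRange(cv2.cvtColor(s,cv2.COLOR_BGR2HSV),(5,110,60),(25,255,255)); m[:,:240]=0;m[:,360:]=0;m[:130]=0;m[260:]=0
ys,xs=np.nonzero(m); print(len(xs),xs.min(),xs.max(),ys.min(),ys.max())
E
```

```text
at [0.666  0.0241 0.2481] psi 82.81 tilt 0.1 turn z 0.01 shift mm [ 85.    1.4 -21.9] clock 22.0 F [-1.2  0.4 -1.5] w 0.0226
58.860724568367004
pred [[341.0, 48.0], [288.0, 48.0], [236.0, 48.0], [338.0, 104.0], [288.0, 104.0], [238.0, 104.0]]
[296.5, 106.5, 29.399999618530273] [20.8  6.4]
[287.5, 52.5, 21.600000381469727] [-16.2  -0.6]
[238.5, 104.5, 21.200000762939453] [ 19.4 -37.7]
[335.5, 104.5, 20.100000381469727] [19.4 36. ]
[338.5, 53.5, 20.5] [-15.5  36.5]
[236.5, 54.5, 19.399999618530273] [-14.9 -37.8]
[262.5, 84.5, 21.299999237060547] [  5.3 -19.2]
109 256 312 176 194
```

Call:
move_arm(deltas=[[0, 12, 0, -2, 0, 0, 0], [0, 25, 0.5, -2, 0, 0, 0], [0, 25, 0, -2, 0, 0, 0], [0, 15, 0, 0, 0, 0, 0], [0, 6, 0, 0, 0, 0, 0], [0, 0, 0, 0, 0, 0, 0], [0, 0, 0, 0, 0, 0, 0], [0, 0, 0, 0, 0, 0, 0]])

```text
clock: 22.77
eef_pos: [0.585, 0.035, 0.2548]
tool_rot: [0.063, 0.998, -0.0, 0.0]
ft_force: [0.5, 0.5, -0.8]
grip_width: 0.0228
grasp_force: 58.9
```

```bash
python3 - <<'E'
from h import *
t=L(.0205,-.0007)
to(*t,.241,82.8)
E
```

```text
at [0.585  0.035  0.2548] psi 82.8 tilt 0.01 turn z 0.0 shift mm [ 1.8  0.  13.8] clock 22.77 F [ 0.5  0.5 -0.8] w 0.0228
```

Over tube 4. I'll lower to just above the billet and check for contact.

Call:
move_arm(deltas=[[0, 1.5, 0, 6, 0, 0, 0], [0, 0, 0, 6, 0, 0, 0], [0, 0, 0, 6, 0, 0, 0], [0, 0, 0, 3, 0, 0, 0], [0, 0, 0, 0, 0, 0, 0], [0, 0, 0, 0, 0, 0, 0]])

```text
clock: 23.27
eef_pos: [0.5825, 0.0352, 0.2337]
tool_rot: [0.063, 0.998, -0.0, -0.001]
ft_force: [0.2, 0.1, -0.3]
grip_width: 0.0226
grasp_force: 58.9
```

```bash
python3 - <<'E'
from h import *
to(*L(.0205,-.0007),.241,82.8)
E
```

```text
at [0.5825 0.0352 0.2337] psi 82.81 tilt 0.07 turn z 0.01 shift mm [-0.8  0.1 -7.3] clock 23.27 F [ 0.2  0.1 -0.3] w 0.0226
```

Inside the mouth with no contact. Now I'll push.

Call:
move_arm(deltas=[[0, 0, 0, 4, 0, 0, 0], [0, 0, 0, 4, 0, 0, 0], [0, 0, 0, 4, 0, 0, 0], [0, 0, 0, 0, 0, 0, 0]])

```text
clock: 23.6
eef_pos: [0.5823, 0.0353, 0.2214]
tool_rot: [0.063, 0.998, -0.0, -0.001]
ft_force: [0.2, 0.1, -1.3]
grip_width: 0.0227
grasp_force: 59.0
```

Call:
move_arm(deltas=[[0, 0, 0, 4, 0, 0, 0], [0, 0, 0, 4, 0, 0, 0], [0, 0, 0, 4, 0, 0, 0], [0, 0, 0, 4, 0, 0, 0], [0, 0, 0, 4, 0, 0, 0], [0, 0, 0, 4, 0, 0, 0], [0, 0, 0, 4, 0, 0, 0], [0, 0, 0, 0, 0, 0, 0]])

```text
clock: 24.27
eef_pos: [0.5821, 0.0352, 0.1931]
tool_rot: [0.063, 0.998, -0.0, -0.001]
ft_force: [-0.2, 0.4, -1.0]
grip_width: 0.0229
grasp_force: 59.0
```

```bash
python3 - <<'E'
from h import *
to(*L(.0205,-.0007),.2,82.8)
E
```

```text
at [0.5821 0.0352 0.1931] psi 82.81 tilt 0.11 turn z 0.01 shift mm [-1.2  0.1 -6.9] clock 24.27 F [-0.2  0.4 -1. ] w 0.0229
```

```bash
python3 - <<'E'
from h import *
for c in("scene","top","wrist"):
    bot.camera(c)
    for q in ("billet4_c","billet0_c"):
        for o in bot.outline_of(q,c)[:5]: 
            ys,xs=np.nonzero(o["pixels"]); 
            if len(xs): print(c,q,round(o["conf"],2),np.round(o["rect"]),len(xs),"mouth:",loc(atz(c,(xs.mean(),ys.mean()),.13)).round(0),"tray:",loc(atz(c,(xs.mean(),ys.mean()),.022)).round(0))
E
```

```text
top billet0_c 0.22 [ 94. 228.  38.  55.] 602 mouth: [-195.  413.] tray: [-199.  459.]
wrist billet4_c 0.6 [194. 134. 182. 214.] 17561 mouth: [-2. -2.] tray: [22. -1.]
wrist billet0_c 0.83 [330. 158.  25.  29.] 588 mouth: [-18.  36.] tray: [-3. 57.]
wrist billet0_c 0.36 [201.  10. 163. 209.] 6034 mouth: [-56.  -5.] tray: [-62.  -6.]
```

Call:
move_arm(deltas=[[0, 0, 0, -10, 0, 0, 0], [0, 0, 0, -15, 0, 0, 0], [0, 0, 0, -20, 0, 0, 0], [0, 0, 0, -18, 0, 0, 0], [0, 0, 0, 0, 0, 0, 0], [0, 0, 0, 0, 0, 0, 0]])

```text
clock: 25.22
eef_pos: [0.5835, 0.0354, 0.2589]
tool_rot: [0.063, 0.998, 0.0, 0.002]
ft_force: [-0.8, -0.5, -1.3]
grip_width: 0.023
grasp_force: 59.0
```

```bash
python3 - <<'E'
from h import *
to(*L(.0205,.0373),.2333,82.8)
E
```

```text
at [0.5835 0.0354 0.2589] psi 82.81 tilt 0.21 turn z 0.01 shift mm [ 0.3 37.8 25.6] clock 25.22 F [-0.8 -0.5 -1.3] w 0.023
```

The network confirms billet 0 in its tube. Next is tube 3, reading the force while pushing.

Call:
move_arm(deltas=[[0, 0, 12, 0, 0, 0, 0], [0, 0, 15, 0, 0, 0, 0], [0, 0, 11, 0, 0, 0, 0], [0, 0, 0, 0, 0, 0, 0], [0, 0, 0, 0, 0, 0, 0], [0, 0, 0, 10, 0, 0, 0], [0, 0, 0, 10, 0, 0, 0], [0, 0, 0, 5, 0, 0, 0], [0, 0, 0, 0, 0, 0, 0]])

```text
clock: 25.97
eef_pos: [0.5861, 0.0724, 0.2297]
tool_rot: [0.063, 0.998, -0.0, -0.002]
ft_force: [-0.1, 0.4, -1.5]
grip_width: 0.0227
grasp_force: 59.1
```

Call:
move_arm(deltas=[[0, 0, 0, 4, 0, 0, 0], [0, 0, 0, 4, 0, 0, 0], [0, 0, 0, 4, 0, 0, 0], [0, 0, 0, 4, 0, 0, 0]])

```text
clock: 26.3
eef_pos: [0.5875, 0.0728, 0.2162]
tool_rot: [0.063, 0.998, -0.0, 0.0]
ft_force: [-0.9, -1.2, -1.5]
grip_width: 0.0227
grasp_force: 59.0
```

Call:
move_arm(deltas=[[0, 0, 0, 4, 0, 0, 0], [0, 0, 0, 4, 0, 0, 0]])

```text
clock: 26.47
eef_pos: [0.5875, 0.073, 0.208]
tool_rot: [0.063, 0.998, 0.0, 0.0]
ft_force: [0.2, 0.2, -1.7]
grip_width: 0.0225
grasp_force: 59.1
```

Call:
move_arm(deltas=[[0, 0, 0, 4, 0, 0, 0], [0, 0, 0, 4, 0, 0, 0], [0, 0, 0, 4, 0, 0, 0], [0, 0, 0, 4, 0, 0, 0], [0, 0, 0, 0, 0, 0, 0]])

```text
clock: 26.88
eef_pos: [0.5869, 0.073, 0.1911]
tool_rot: [0.063, 0.998, -0.0, -0.001]
ft_force: [-0.5, 0.4, -1.4]
grip_width: 0.0223
grasp_force: 59.1
```

No push force in tubes 3 or 4. I'll go back to the pose where I took the "before" wrist picture and compare tube brightness.

Call:
move_arm(deltas=[[0, 0, 0, -15, 0, 0, 0], [0, 0, 0, -20, 0, 0, 0], [0, 0, 0, -20, 0, 0, 0], [0, 0, 0, -10, 0, 0, 0], [0, 0, -20, 0, 0, 0, 0], [0, -20, -18, 0, 0, 0, 0], [0, -30, 0, 2, 0, 0, 0], [0, -30, 0, 2, 0, 0, 0], [0, 0, 0, 0, 0, 0, 0], [0, 0, 0, 0, 0, 0, 0]])

```text
clock: 27.72
eef_pos: [0.6626, 0.0248, 0.2503]
tool_rot: [0.063, 0.998, -0.0, -0.002]
ft_force: [0.0, 0.1, -1.8]
grip_width: 0.0225
grasp_force: 59.2
```

```bash
python3 - <<'E'
from h import *
to(.666,.0241,.2481,82.8)
a=cv2.imread("pics/_w3.png"); b=bot.camera("wrist"); cv2.imwrite("pics/_w4.png",b)
ga,gb=[cv2.cvtColor(i,cv2.COLOR_BGR2GRAY).astype(int) for i in(a,b)]
pr=proj("wrist",[np.r_[L(x,y),.14] for x in(-.019,.019) for y in(.038,0,-.038)]).round().astype(int)
print(pr.tolist())
for i,(x,y) in enumerate(pr):
    y+=5 if i<3 else 1
    f=lambda g:g[y-14:y+15:4,x-14:x+15:4]
    print(i); print(np.hstack([f(ga),np.full((8,1),-1),f(gb)]))
for q in ["billet%d_c"%i for i in (0,3)]:
    for o in bot.outline_of(q,"wrist")[:8]:
        ys,xs=np.nonzero(o["pixels"])
        if len(xs): print(q,round(o["conf"],2),np.round(o["rect"]),len(xs),loc(atz("wrist",(xs.mean(),ys.mean()),.13)).round(0))
E
```

```text
at [0.6626 0.0248 0.2503] psi 82.77 tilt 0.22 turn z -0.03 shift mm [-3.4 -0.3  2.2] clock 27.72 F [ 0.   0.1 -1.8] w 0.0225
[[339, 55], [287, 55], [236, 55], [336, 110], [287, 110], [238, 110]]
0
[[106 243 234 154 151 131  92 104  -1 211  95  96  94  98  94 118 234]
 [248 251 253 243 158 158  95 101  -1 114 241 156 153 151  97  97 213]
 [251 252 254 243 158 155  97 107  -1 247 251 159 158 155 139  95 180]
 [247 247 249 237 151 155  98 201  -1 253 253 254 161 158 155  96 196]
 [238 245 247 247 149 146 109 230  -1 251 253 253 156 158 154  97 213]
 [215 229 250 154 151 155 222 217  -1 245 247 248 154 151 136 117 239]
 [112 214 220 220 220 219 183 213  -1 234 245 246 233 150 109 220 225]
 [ 92  98 106 172 107 150 227 211  -1 206 228 225 168 212 221 211 212]]
1
[[167  97  98  96  93  96  96 109  -1 221 137  95  95  98  96 104 223]
 [166  95  96  98  95  97  92  96  -1 172  92  96  97  99  99  97 191]
 [123  94 243 243 243 205  92  93  -1 165  98  97  98  96  97  95 125]
 [165 247 247 248 248 248 195 172  -1 141  98 218 243 231  98  94 125]
 [233 246 247 246 248 247 244 218  -1  94 247 24
[... 1924 characters left out ...]
222 244 242 198 217 146]]
5
[[190 152 223 243 152 157 101 221  -1 218 217 100  92  96 144 225 211]
 [173 174 246 247 248 158 156 186  -1 219 150 122 168 156 153 110 229]
 [180 226 248 248 249 157 159 174  -1 184 129 243 245 162 156 156 205]
 [183 217 242 243 244 155 155 159  -1 180 198 248 249 250 161 160 172]
 [215 144 238 240 241 150 150 209  -1 184 216 246 247 248 156 158 159]
 [228 185 126 243 209 153 185 220  -1 220 144 238 240 242 147 150 202]
 [144 219 226 143 167 215 215 144  -1 233 177 158 239 242 152 116 218]
 [119 114 197 210 213 196 112 129  -1 182 225 180 105 142 160 214 184]]
billet0_c 0.53 [206.  31. 198. 235.] 23355 [30.  3.]
billet3_c 0.75 [325. 102.  11.  13.] 145 [17. 35.]
```

Tubes 3 and 4 changed from flat billet tops to a deep view, so those billets are out even though the force reading hardly shows it. Tubes 0 and 5 are unchanged; tube 5 is next.

```bash
python3 - <<'E'
from h import *
to(*L(.0205,-.0387),.2503,82.8)
E
```

```text
at [0.6614 0.0255 0.2536] psi 82.83 tilt 0.02 turn z 0.03 shift mm [ 78.7 -38.2   3.3] clock 27.87 F [-0.7  0.5 -1. ] w 0.0228
```

Call:
move_arm(deltas=[[0, 15, 0, -3, 0, 0, 0], [0, 25, 0, -4, 0, 0, 0], [0, 25, -10, 0, 0, 0, 0], [0, 15, -16, 0, 0, 0, 0], [0, 1, -11.5, 0, 0, 0, 0], [0, 0, 0, 0, 0, 0, 0], [0, 0, 0, 0, 0, 0, 0], [0, 0, 0, 0, 0, 0, 0]])

```text
clock: 28.53
eef_pos: [0.5777, -0.0015, 0.2609]
tool_rot: [0.063, 0.998, 0.0, 0.001]
ft_force: [-0.7, -0.2, -1.3]
grip_width: 0.0226
grasp_force: 59.2
```

```bash
python3 - <<'E'
from h import *
to(*L(.0205,-.0387),.233,82.8)
E
```

```text
at [ 0.5777 -0.0015  0.2609] psi 82.81 tilt 0.1 turn z 0.01 shift mm [-0.9 -0.8 27.9] clock 28.53 F [-0.7 -0.2 -1.3] w 0.0226
```

Call:
move_arm(deltas=[[0, 0, -0.5, 10, 0, 0, 0], [0, 0, 0, 10, 0, 0, 0], [0, 0, 0, 7, 0, 0, 0], [0, 0, 0, 0, 0, 0, 0], [0, 0, 0, 0, 0, 0, 0]])

```text
clock: 28.95
eef_pos: [0.5763, -0.0021, 0.2317]
tool_rot: [0.063, 0.998, -0.0, -0.002]
ft_force: [-0.3, -0.1, -1.3]
grip_width: 0.0224
grasp_force: 59.2
```

Call:
move_arm(deltas=[[0, 0, 0, 4, 0, 0, 0], [0, 0, 0, 4, 0, 0, 0]])

```text
clock: 29.12
eef_pos: [0.5775, -0.0022, 0.2256]
tool_rot: [0.063, 0.998, 0.0, 0.001]
ft_force: [0.3, 0.4, 0.0]
grip_width: 0.0228
grasp_force: 59.2
```

Call:
move_arm(deltas=[[0, 0, 0, 4, 0, 0, 0], [0, 0, 0, 4, 0, 0, 0], [0, 0, 0, 4, 0, 0, 0], [0, 0, 0, 4, 0, 0, 0], [0, 0, 0, 4, 0, 0, 0], [0, 0, 0, 4, 0, 0, 0], [0, 0, 0, 4, 0, 0, 0], [0, 0, 0, 4, 0, 0, 0], [0, 0, 0, 0, 0, 0, 0]])

```text
clock: 29.87
eef_pos: [0.5763, -0.0023, 0.1921]
tool_rot: [0.063, 0.998, -0.0, -0.001]
ft_force: [-0.0, -0.7, -1.5]
grip_width: 0.0224
grasp_force: 59.2
```

Call:
move_arm(deltas=[[0, 0, 0, -10, 0, 0, 0], [0, 0, 0, -15, 0, 0, 0], [0, 0, 0, -20, 0, 0, 0], [0, 0, 0, -22, 0, 0, 0], [0, 0, 0, 0, 0, 0, 0], [0, 0, 0, 0, 0, 0, 0]])

```text
clock: 30.37
eef_pos: [0.5781, -0.0023, 0.2627]
tool_rot: [0.063, 0.998, 0.0, 0.003]
ft_force: [-0.5, 0.2, -2.2]
grip_width: 0.0228
grasp_force: 59.2
```

```bash
python3 - <<'E'
from h import *
to(*L(-.0175,.0373),.233,82.8)
E
```

```text
at [ 0.5781 -0.0023  0.2627] psi 82.81 tilt 0.29 turn z 0.01 shift mm [37.6 75.9 29.7] clock 30.37 F [-0.5  0.2 -2.2] w 0.0228
```

Now tube 0.

Call:
move_arm(deltas=[[0, 8, 15, 0, 0, 0, 0], [0, 12, 25, 0, 0, 0, 0], [0, 12, 24, 0, 0, 0, 0], [0, 6, 12, 0, 0, 0, 0], [0, 0, 0, 0, 0, 0, 0], [0, 0, 0, 0, 0, 0, 0], [0, 0, 0, 0, 0, 0, 0]])

```text
clock: 30.95
eef_pos: [0.5488, 0.0773, 0.2599]
tool_rot: [0.063, 0.998, -0.0, -0.0]
ft_force: [1.1, 0.2, -1.5]
grip_width: 0.0224
grasp_force: 59.2
```

```bash
python3 - <<'E'
from h import *
to(*L(-.0175,.0373),.233,82.8)
E
```

```text
at [0.5488 0.0773 0.2599] psi 82.8 tilt 0.05 turn z 0.0 shift mm [-1.5  0.6 26.9] clock 30.95 F [ 1.1  0.2 -1.5] w 0.0224
```

Call:
move_arm(deltas=[[0, -1, 0.5, 10, 0, 0, 0], [0, 0, 0, 10, 0, 0, 0], [0, 0, 0, 7, 0, 0, 0], [0, 0, 0, 0, 0, 0, 0], [0, 0, 0, 0, 0, 0, 0]])

```text
clock: 31.37
eef_pos: [0.5492, 0.0777, 0.232]
tool_rot: [0.063, 0.998, -0.0, -0.001]
ft_force: [0.7, 0.5, -0.7]
grip_width: 0.0225
grasp_force: 59.2
```

Call:
move_arm(deltas=[[0, 0, 0, 4, 0, 0, 0], [0, 0, 0, 4, 0, 0, 0], [0, 0, 0, 4, 0, 0, 0]])

```text
clock: 31.62
eef_pos: [0.5502, 0.0782, 0.2215]
tool_rot: [0.063, 0.998, 0.0, 0.001]
ft_force: [-0.6, 0.8, -0.9]
grip_width: 0.0224
grasp_force: 59.2
```

Call:
move_arm(deltas=[[0, 0, 0, 4, 0, 0, 0], [0, 0, 0, 4, 0, 0, 0], [0, 0, 0, 4, 0, 0, 0], [0, 0, 0, 4, 0, 0, 0], [0, 0, 0, 4, 0, 0, 0], [0, 0, 0, 4, 0, 0, 0], [0, 0, 0, 4, 0, 0, 0], [0, 0, 0, 0, 0, 0, 0]])

```text
clock: 32.28
eef_pos: [0.5492, 0.0782, 0.1922]
tool_rot: [0.063, 0.998, -0.0, -0.001]
ft_force: [-0.1, -0.1, -2.4]
grip_width: 0.0228
grasp_force: 59.2
```

Call:
move_arm(deltas=[[0, 0, 0, -10, 0, 0, 0], [0, 0, 0, -15, 0, 0, 0], [0, 0, 0, -20, 0, 0, 0], [0, 0, 0, -18, 0, 0, 0], [0, 0, 0, 0, 0, 0, 0], [0, 0, 0, 0, 0, 0, 0]])

```text
clock: 32.78
eef_pos: [0.5508, 0.0784, 0.258]
tool_rot: [0.063, 0.998, 0.0, 0.002]
ft_force: [0.0, -0.1, -1.2]
grip_width: 0.0227
grasp_force: 59.2
```

```bash
python3 - <<'E'
from h import *
to(.6682,.0244,.251,82.8)
E
```

```text
at [0.5508 0.0784 0.258 ] psi 82.81 tilt 0.23 turn z 0.01 shift mm [-123.3  -38.8    7. ] clock 32.78 F [ 0.  -0.1 -1.2] w 0.0227
```

Next, back over the park socket. From there I'll verify all the tubes with the wrist camera.

Call:
move_arm(deltas=[[0, -12, -15, 0, 0, 0, 0], [0, -25, -24, 0, 0, 0, 0], [0, -30, 0, 2, 0, 0, 0], [0, -30, 0, 2, 0, 0, 0], [0, -20, 0, 2, 0, 0, 0], [0, -5, 0, 0, 0, 0, 0], [0, 0, 0, 0, 0, 0, 0], [0, 0, 0, 0, 0, 0, 0], [0, 0, 0, 0, 0, 0, 0]])

```text
clock: 33.53
eef_pos: [0.6648, 0.0246, 0.2501]
tool_rot: [0.062, 0.998, -0.0, -0.001]
ft_force: [0.4, 1.1, -1.8]
grip_width: 0.0225
grasp_force: 59.2
```

```bash
python3 - <<'E'
from h import *
to(.6675,.0244,.1688,82.8)
b=bot.camera("wrist"); cv2.imwrite("pics/_w5.png",b); g=cv2.cvtColor(b,cv2.COLOR_BGR2GRAY).astype(int)
pr=proj("wrist",[np.r_[L(x,y),.14] for x in(-.019,.019) for y in(.038,0,-.038)]).round().astype(int)
f=lambda i:g[pr[i][1]-12:pr[i][1]+18:4,pr[i][0]-14:pr[i][0]+15:4]
for i in(0,5): print(i);print(f(i))
for q in ["billet0_c"]:
    for o in bot.outline_of(q,"wrist")[:8]:
        ys,xs=np.nonzero(o["pixels"])
        if len(xs): print(q,round(o["conf"],2),np.round(o["rect"]),len(xs),loc(atz("wrist",(xs.mean(),ys.mean()),.13)).round(0),loc(atz("wrist",(xs.mean(),ys.mean()),.02)).round(0))
hh=cv2.inRange(cv2.cvtColor(b,cv2.COLOR_BGR2HSV),(8,60,100),(28,255,255)); hh[40:]=0
ys,xs=np.nonzero(hh)
for y in sorted(set(ys))[::8]: print("handle",y,loc(atz("wrist",(xs[ys==y].mean(),y),.033)).round(1))
E
```

```text
at [0.6648 0.0246 0.2501] psi 82.84 tilt 0.09 turn z 0.04 shift mm [-2.7  0.1 81.3] clock 33.53 F [ 0.4  1.1 -1.8] w 0.0225
0
[[222 222 111  98  99 127 220 231]
 [229  97  96  95  95  96 110 229]
 [137  96  96  94  93  95  96 208]
 [ 98  92  94  96  95  98  95 147]
 [197 221 122  92  97  95  95 166]
 [250 251 157 138  96  93  98 200]
 [248 248 153 155  97 100 104 230]
 [236 247 173 209 100  95 216 238]]
5
[[217 217 115  99  98 192 231 205]
 [222 146  96  99  96  96 152 239]
 [180 159  95  97 156 158 158 211]
 [179 168  97 152 157 156 156 178]
 [184 179  95 153 153 155 156 179]
 [210 183  95 151 150 150 152 198]
 [240 180  99 154 153 156 154 218]
 [203 231 165 102 151 139 216 212]]
billet0_c 0.62 [328.  65.  12.   8.] 62 [-9. 38.] [-29.  56.]
handle 0 [-89.1  -2.7]
handle 8 [-82.1  -3.2]
handle 16 [-75.   -3.2]
handle 24 [-67.7  -2.7]
```

Tubes 0 and 5 now show deep bores, so all four billets are out, and the tray hasn't moved. I'll park the rod.

Call:
move_arm(deltas=[[0, -3, 0, 0, 0, 0, 0], [0, 0, 0, 0, 0, 0, 0], [0, 0, 0, 8, 0, 0, 0], [0, 0, 0, 8, 0, 0, 0], [0, 0, 0, 8, 0, 0, 0], [0, 0, 0, 0, 0, 0, 0]])

```text
clock: 34.13
eef_pos: [0.6675, 0.0239, 0.2231]
tool_rot: [0.063, 0.998, -0.0, -0.003]
ft_force: [-0.2, 0.4, -2.3]
grip_width: 0.0227
grasp_force: 59.2
```

```bash
python3 - <<'E'
from h import *
to(.6684,.0244,.1688,82.8)
E
```

```text
at [0.6675 0.0239 0.2231] psi 82.81 tilt 0.29 turn z 0.01 shift mm [-0.8  0.6 54.3] clock 34.13 F [-0.2  0.4 -2.3] w 0.0227
```

The tip is in the socket with no contact, so I'll keep going down.

Call:
move_arm(deltas=[[0, 0, 0.4, 10, 0, 0, 0], [0, 0, 0, 10, 0, 0, 0], [0, 0, 0, 10, 0, 0, 0], [0, 0, 0, 10, 0, 0, 0], [0, 0, 0, 8, 0, 0, 0], [0, 0, 0, 4, 0, 0, 0], [0, 0, 0, 0, 0, 0, 0], [0, 0, 0, 0, 0, 0, 0]])

```text
clock: 34.8
eef_pos: [0.6689, 0.0243, 0.1741]
tool_rot: [0.063, 0.998, -0.0, -0.0]
ft_force: [0.8, 0.3, -1.2]
grip_width: 0.0226
grasp_force: 59.2
```

Call:
move_arm(deltas=[[0, 0, 0, 1, 0, 0, 0], [0, 0, 0, 1, 0, 0, 0], [0, 0, 0, 0, 0, 0, 0]])

```text
clock: 35.05
eef_pos: [0.6692, 0.0243, 0.1728]
tool_rot: [0.063, 0.998, 0.0, 0.0]
ft_force: [-0.2, -0.9, -1.4]
grip_width: 0.0227
grasp_force: 59.2
```

Call:
move_arm(deltas=[[0, 0, 0, 1.5, 0, 0, 0], [0, 0, 0, 1.5, 0, 0, 0], [0, 0, 0, 1, 0, 0, 0], [0, 0, 0, 0, 0, 0, 0], [0, 0, 0, 0, 0, 0, 0]])

```text
clock: 35.47
eef_pos: [0.6691, 0.0243, 0.1688]
tool_rot: [0.063, 0.998, 0.0, 0.0]
ft_force: [-0.6, 0.5, 2.0]
grip_width: 0.0228
grasp_force: 59.7
```

Call:
move_arm(deltas=[[0, 0, 0, 1, 0, 0, 0], [0, 0, 0, 0, 0, 0, 0], [0, 0, 0, 0, 0, 0, 0]])

```text
clock: 35.72
eef_pos: [0.6691, 0.0243, 0.1688]
tool_rot: [0.063, 0.998, 0.0, 0.001]
ft_force: [-2.0, 0.4, 5.3]
grip_width: 0.0227
grasp_force: 60.0
```

The flange is on the socket at the original grip height. Release and rise.

Call:
move_arm(deltas=[[0.3, 0, 0, -0.5, 0, 0, 0], [0.5, 0, 0, 0, 0, 0, 0], [0.6, 0, 0, 0, 0, 0, 0], [0.6, 0, 0, 0, 0, 0, 0], [0.6, 0, 0, 0, 0, 0, 0], [0.6, 0, 0, -15, 0, 0, 0], [0.6, 0, 0, -20, 0, 0, 0], [0.6, 0, 0, -25, 0, 0, 0], [0.6, 0, 0, -22, 0, 0, 0], [0.6, 0, 0, 0, 0, 0, 0]])

```text
clock: 36.55
eef_pos: [0.6711, 0.0244, 0.2556]
tool_rot: [0.063, 0.998, 0.0, 0.005]
ft_force: [-0.3, 0.4, 1.5]
grip_width: 0.0512
grasp_force: 0.0
```

```bash
python3 - <<'E'
from h import *
to(*L(-.12,-.001),.15,82.8)
im,m=rodtop()
hh=cv2.inRange(cv2.cvtColor(im,cv2.COLOR_BGR2HSV),(8,60,100),(28,255,255)); hh[40:]=0
ys,xs=np.nonzero(hh)
for y in sorted(set(ys))[::8]: print("handle",y,loc(atz("wrist",(xs[ys==y].mean(),y),.033)).round(1))
m[:170]=0; n,l,st,c=cv2.connectedComponentsWithStats(m); print([(s.tolist(),q.round(1).tolist()) for s,q in zip(st[1:],c[1:]) if s[4]>150])
print(proj("wrist",[[.667,.0245,.205],[.667,.0245,.145]]).round(0).tolist())
E
```

```text
at [0.6711 0.0244 0.2556] psi 82.81 tilt 0.53 turn z 0.01 shift mm [229.   -0.6 105.6] clock 36.55 F [-0.3  0.4  1.5] w 0.0512
handle 0 [-82.5  -3.5]
handle 8 [-75.5  -3.5]
handle 16 [-68.3  -3.5]
[([266, 194, 34, 50, 1323], [282.9, 219.0]), ([0, 235, 116, 36, 2033], [56.1, 251.8]), ([113, 234, 48, 43, 1444], [136.7, 255.2])]
[[286.0, 229.0], [285.0, 206.0]]
```

The rod stands upright: its blob is the same size as at the start. Now the tray: down onto the handle.

Call:
move_arm(deltas=[[0.5, 24, 0, 0, 0, 0, 0], [0.5, 38, -1, 0, 0, 0, 0], [0.5, 38, -1, 0, 0, 0, 0], [0.5, 38, 0, 0, 0, 0, 0], [0.5, 38, 0, 0, 0, 0, 0], [0.5, 38, 0, 0, 0, 0, 0], [0.5, 14, 0, 10, 0, 0, 0], [0.5, 0, 0, 30, 0, 0, 0], [0.5, 0, 0, 0, 0, 0, 0], [0.5, 0, 0, 0, 0, 0, 0]])

```text
clock: 37.43
eef_pos: [0.4408, 0.0507, 0.2083]
tool_rot: [0.063, 0.998, -0.0, -0.002]
ft_force: [-0.2, -0.2, 0.4]
grip_width: 0.0428
grasp_force: 0.0
```

```bash
python3 - <<'E'
from h import *
to(*L(-.12,-.002),.022,82.8)
im=bot.camera("wrist")
m=cv2.inRange(cv2.cvtColor(im,cv2.COLOR_BGR2HSV),(8,60,100),(28,255,255)); m[:100]=0;m[270:]=0;m[:,:240]=0;m[:,330:]=0
ys,xs=np.nonzero(m); print(ys.min(),ys.max())
for y in (ys.min()+1,ys.max()-4):
    x=xs[ys==y]; print(y,x.min(),x.max(),loc(atz("wrist",(x.mean(),y),.033)).round(1))
E
```

```text
at [0.4408 0.0507 0.2083] psi 82.82 tilt 0.26 turn z 0.02 shift mm [ -2.8   1.2 186.3] clock 37.43 F [-0.2 -0.2  0.4] w 0.0428
172 245
173 281 291 [-143.5   -2.5]
241 280 291 [-68.2  -2.9]
```

Call:
move_arm(deltas=[[0.5, -4, 0, 30, 0, 0, 0], [0.5, 0, 0, 40, 0, 0, 0], [0.5, 0, 0, 40, 0, 0, 0], [0.5, 0, 0, 35, 0, 0, 0], [0.5, 0, 0, 20, 0, 0, 0], [0.5, 0, 0, 15, 0, 0, 0], [0.5, 0, 0, 6, 0, 0, 0], [0.5, 0, 0, 0, 0, 0, 0], [0.5, 0, 0, 0, 0, 0, 0]])

```text
clock: 38.23
eef_pos: [0.4479, 0.0504, 0.0245]
tool_rot: [0.063, 0.998, 0.0, 0.001]
ft_force: [0.5, -0.1, 0.5]
grip_width: 0.043
grasp_force: 0.0
```

Call:
move_arm(deltas=[[0.25, 0, 0, 0, 0, 0, 0], [0.2, 0, 0, 0, 0, 0, 0], [0, 0, 0, 0, 0, 0, 0], [0, 0, 0, 0, 0, 0, 0], [0, 0, 0, 0, 0, 0, 0], [0, 0, 0, 0, 0, 0, 0], [0, 0, 0, 0, 0, 0, 0], [0, 0, 0, 0, 0, 0, 0]])

```text
clock: 38.9
eef_pos: [0.4479, 0.0508, 0.0253]
tool_rot: [0.062, 0.998, 0.001, 0.002]
ft_force: [0.7, 1.5, 5.4]
grip_width: 0.0125
grasp_force: 59.9
```

```bash
python3 - <<'E'
from h import *
to(.391,-.267,.065,90); o=bot.get_obs(); print(loc(o["eef_pos"]),o["ft_torque"],o["grasp_force"])
E
```

```text
at [0.4479 0.0508 0.0253] psi 82.86 tilt 0.21 turn z -7.14 shift mm [  56.9 -317.8  -39.7] clock 38.9 F [0.7 1.5 5.4] w 0.0125
[-115.70822832   -2.21832904] [0.21862384 0.05407121 0.20915516] 59.8503452539444
```

The grip is a bit high on the bar for a loaded lift. I'll reopen, lower 7 mm and regrip.

Call:
move_arm(deltas=[[0.3, 0, 0, 0, 0, 0, 0], [0.3, 0, 0, 0, 0, 0, 0], [0.3, 0, 0, 0, 0, 0, 0], [0.3, 0, 0, 4, 0, 0, 0], [0.3, 0, 0, 4, 0, 0, 0], [0.3, 0, 0, 0, 0, 0, 0], [0.3, 0, 0, 0, 0, 0, 0]])

```text
clock: 39.48
eef_pos: [0.4459, 0.0502, 0.0152]
tool_rot: [0.063, 0.998, -0.0, -0.001]
ft_force: [-0.4, 0.5, 0.3]
grip_width: 0.0253
grasp_force: 0.0
```

Call:
move_arm(deltas=[[0.2, 0, 0, 0, 0, 0, 0], [0, 0, 0, 0, 0, 0, 0], [0, 0, 0, 0, 0, 0, 0], [0, 0, 0, 0, 0, 0, 0], [0, 0, 0, 0, 0, 0, 0], [0, 0, 0, 0, 0, 0, 0], [0, 0, 0, 0, 0, 0, 0], [0, 0, 0, 0, 0, 0, 0]])

```text
clock: 40.15
eef_pos: [0.4465, 0.0505, 0.0158]
tool_rot: [0.063, 0.998, 0.0, -0.0]
ft_force: [0.6, 1.4, -1.2]
grip_width: 0.0126
grasp_force: 58.4
```

Call:
move_arm(deltas=[[0, 0, 0, -2, 0, 0, 0], [0, 0, 0, -4, 0, 0, 0], [0, 0, 0, -6, 0, 0, 0], [0, 0, 0, -4, 0, 0, 0], [0, 0, 0, 0, 0, 0, 0], [0, 0, 0, 0, 0, 0, 0], [0, 0, 0, 0, 0, 0, 0]])

```text
clock: 40.73
eef_pos: [0.4462, 0.0502, 0.0318]
tool_rot: [0.063, 0.998, -0.0, -0.0]
ft_force: [0.0, -0.1, -4.1]
grip_width: 0.013
grasp_force: 58.4
```

```bash
python3 - <<'E'
from h import *
to(.391,-.267,.065,90); o=bot.get_obs(); print(o["ft_torque"],o["grasp_force"])
im=bot.camera("wrist"); s=bot.camera("scene"); cv2.imwrite("pics/_s6.png",s)
m=cv2.inRange(cv2.cvtColor(im,cv2.COLOR_BGR2HSV),(8,60,100),(28,255,255)); m[:,:240]=0;m[:,330:]=0
ys,xs=np.nonzero(m); print(ys.min(),ys.max(),atz("wrist",(xs[ys==ys.min()].mean(),ys.min()),.033+.015))
E
```

```text
at [0.4462 0.0502 0.0318] psi 82.81 tilt 0.02 turn z -7.19 shift mm [  55.2 -317.2  -33.2] clock 40.73 F [ 0.  -0.1 -4.1] w 0.013
[0.02914503 0.54267967 0.04541112] 58.44959199428558
214 346 [0.4138696  0.05315287 0.048     ]
```

The lifted weight is 4.1 N, which is the tray plus four billets. I'll raise it further under the tubes (still clear), then slide out sideways towards the scale.

Call:
move_arm(deltas=[[0, 0, 0, -5, 0, 0, 0], [0, 0, 0, -8, 0, 0, 0], [0, 0, -4, -8, 0, 0, 0], [0, 0, -8, -5, 0, 0, 0], [0, 0, -12, 0, 0, 0, 0], [0, 0, -15, 0, 0, 0, 0], [0, 0, -15, 0, 0, 0, 0], [0, 0, -15, 0, 0, 0, 0], [0, 1, -15, 0, 0, 0, 0], [0, 1, -15, 0, 0, 0, 0]])

```text
clock: 41.67
eef_pos: [0.4321, -0.0491, 0.0586]
tool_rot: [0.063, 0.998, -0.0, 0.001]
ft_force: [0.5, 0.2, -4.4]
grip_width: 0.0128
grasp_force: 58.5
```

Call:
move_arm(deltas=[[0, 2, -15, 0, 0, 0, 0], [0, 2, -15, -1, 0, 0, 0], [0, 2, -15, -3, 0, 0, 0], [0, 3, -15, -5, 0, 0, -1], [0, 3, -15, -5, 0, 0, -1], [0, 3, -15, -3, 0, 0, -1], [0, 3, -15, -1, 0, 0, -1], [0, 3, -15, 0, 0, 0, -1], [0, 3, -15, 0, 0, 0, -1], [0, 3, -15, 0, 0, 0, -1]])

```text
clock: 42.5
eef_pos: [0.3914, -0.1963, 0.0767]
tool_rot: [0.002, 1.0, -0.001, 0.0]
ft_force: [-0.1, 0.5, -4.3]
grip_width: 0.0127
grasp_force: 58.5
```

```bash
python3 - <<'E'
from h import *
to(.393,-.267,.055,90); o=bot.get_obs(); print(o["ft_torque"],o["grasp_force"])
E
```

```text
at [ 0.3914 -0.1963  0.0767] psi 89.83 tilt 0.1 turn z -0.17 shift mm [ -1.6 -70.7  21.7] clock 42.5 F [-0.1  0.5 -4.3] w 0.0127
[-0.07732082  0.51579745 -0.05120064] 58.48940670490265
```

Call:
move_arm(deltas=[[0, 0, -14, 0, 0, 0, 0], [0, 0, -14, 0, 0, 0, 0], [0, 0, -12, 0, 0, 0, 0], [0, 0, -10, 0, 0, 0, 0], [0, 0, -8, 0, 0, 0, 0], [0, 0, -5, 0, 0, 0, 0], [0, 0, -2, 0, 0, 0, 0], [0, 0, 0, 0, 0, 0, 0], [0, 0, 0, 0, 0, 0, 0], [0, 0, 0, 0, 0, 0, 0]])

```text
clock: 43.33
eef_pos: [0.3916, -0.259, 0.0757]
tool_rot: [0.001, 1.0, 0.0, -0.0]
ft_force: [-0.4, 0.9, -5.8]
grip_width: 0.0129
grasp_force: 58.5
```

```bash
python3 - <<'E'
from h import *
to(.393,-.267,.055,90); o=bot.get_obs(); print(o["ft_torque"])
zb=o["eef_pos"][2]-.0158
for c in ("top","scene"):
    im=bot.camera(c); cv2.imwrite(f"pics/_{c}7.png",im)
    pr=proj(c,[[.511+a,-.267+b,zb+.028] for a,b in((.065,.078),(.065,-.078),(-.065,-.078),(-.065,.078))]); print(c,"pred corners",pr.round(1).tolist())
    os=bot.outline_of("tray",c)
    for o in os[:2]:
        ct=max(cv2.findContours(o["pixels"].astype(np.uint8),0,2)[0],key=cv2.contourArea)
        print(round(o["conf"],2),o["rect"],cv2.minAreaRect(ct)); print(np.round([atz(c,p,zb+.028)[:2] for p in cv2.boxPoints(cv2.minAreaRect(ct))],4).tolist())
    for o in bot.outline_of("billet0_c",c)[:5]:
        ys,xs=np.nonzero(o["pixels"]); print("billet",round(o["conf"],2),len(xs),atz(c,(xs.mean(),ys.mean()),zb+.02).round(3) if len(xs) else 0)
E
```

```text
at [ 0.3916 -0.259   0.0757] psi 89.86 tilt 0.04 turn z -0.14 shift mm [-1.4 -8.  20.7] clock 43.33 F [-0.4  0.9 -5.8] w 0.0129
[-0.10645639  0.45931638  0.03514545]
top pred corners [[348.5, 201.3], [401.9, 201.5], [403.5, 246.3], [349.2, 246.2]]
0.58 [344.4, 202.3, 55.9, 53.7] ((372.5, 228.5), (51.0, 55.0), 90.0)
[[0.5709, -0.1789], [0.5715, -0.3392], [0.424, -0.3342], [0.4238, -0.1765]]
0.51 [350.3, 145.9, 79.3, 23.1] ((391.73089599609375, 152.7352752685547), (76.18328094482422, 26.818103790283203), 6.654425144195557)
[[0.6942, -0.2026], [0.7758, -0.2136], [0.7501, -0.4393], [0.6688, -0.426]]
billet 0.36 48 [ 0.486 -0.199  0.08 ]
scene pred corners [[230.8, 242.8], [187.8, 277.1], [159.2, 247.0], [201.9, 215.1]]
0.59 [162.8, 212.9, 68.6, 62.9] ((192.50001525878906, 240.50003051757812), (62.22539520263672, 55.154327392578125), 45.0)
[[0.4058, -0.3444], [0.3762, -0.1782], [0.5828, -0.1827], [0.6012, -0.3401]]
0.56 [263.2, 283.5, 17.2, 20.7] ((273.0, 290.0), (20.0, 16.0), 90.0)
[[0.7286, -0.198], [0.7589, -0.1663], [0.8009, -0.2072], [0.7713, -0.2381]]
billet 0.65 2471 [ 0.508 -0.264  0.08 ]
billet 0.51 268 [0.66  0.064 0.08 ]
```

Tray centre relative to the TCP is confirmed from the top view (y −0.257 against TCP −0.259, far edge x 0.571). I'll shift to the pan centre, then lower.

Call:
move_arm(deltas=[[0, -1.5, -4, 0, 0, 0, 0], [0, -1.5, -3, 0, 0, 0, 0], [0, 0, 0, 0, 0, 0, 0], [0, 0, 0, 4, 0, 0, 0], [0, 0, 0, 5, 0, 0, 0], [0, 0, 0, 4, 0, 0, 0], [0, 0, 0, 2, 0, 0, 0], [0, 0, 0, 0, 0, 0, 0], [0, 0, 0, 0, 0, 0, 0], [0, 0, 0, 0, 0, 0, 0]])

```text
clock: 44.47
eef_pos: [0.3948, -0.2667, 0.0608]
tool_rot: [0.002, 1.0, -0.0, 0.0]
ft_force: [-0.0, -0.2, -4.1]
grip_width: 0.013
grasp_force: 58.6
```

```bash
python3 - <<'E'
from h import *
to(.3945,-.267,.054,90)
a=cv2.imread("pics/top0.png")
print([atz("top",p,.030)[:2].round(4).tolist() for p in[(346.5,235),(394.3,235)]])
E
```

```text
at [ 0.3948 -0.2667  0.0608] psi 89.82 tilt 0.01 turn z -0.18 shift mm [ 0.3 -0.3  6.8] clock 44.47 F [-0.  -0.2 -4.1] w 0.013
[[0.4821, -0.19], [0.4824, -0.3346]]
```

Call:
move_arm(deltas=[[0, 0, 0, 2, 0, 0, 0], [0, 0, 0, 2, 0, 0, 0], [0, 0, 0, 1, 0, 0, 0], [0, 0, 0, 0, 0, 0, 0], [0, 0, 0, 0, 0, 0, 0]])

```text
clock: 44.88
eef_pos: [0.3948, -0.2667, 0.0559]
tool_rot: [0.002, 1.0, -0.0, 0.0]
ft_force: [-0.6, -0.1, -3.5]
grip_width: 0.013
grasp_force: 58.6
```

Call:
move_arm(deltas=[[0, 0, 0, 1, 0, 0, 0], [0, 0, 0, 1, 0, 0, 0], [0, 0, 0, 0, 0, 0, 0], [0, 0, 0, 0, 0, 0, 0]])

```text
clock: 45.22
eef_pos: [0.3948, -0.2668, 0.054]
tool_rot: [0.002, 1.0, -0.0, 0.0]
ft_force: [-1.5, -1.2, -1.7]
grip_width: 0.0126
grasp_force: 59.0
```

It touched at exactly the expected height, so the tray is level. Settle and release.

Call:
move_arm(deltas=[[0, 0, 0, 0.7, 0, 0, 0], [0, 0, 0, 0, 0, 0, 0], [0, 0, 0, 0, 0, 0, 0]])

```text
clock: 45.47
eef_pos: [0.3948, -0.2668, 0.0537]
tool_rot: [0.002, 1.0, -0.0, 0.0]
ft_force: [-2.3, 1.4, 5.1]
grip_width: 0.0129
grasp_force: 59.8
```

Call:
move_arm(deltas=[[0.2, 0, 0, 0, 0, 0, 0], [0.3, 0, 0, 0, 0, 0, 0], [0.4, 0, 0, 0, 0, 0, 0], [0.5, 0, 0, 0, 0, 0, 0], [0.5, 0, 0, 0, 0, 0, 0], [0.5, 0, 0, -10, 0, 0, 0], [0.5, 0, 0, -20, 0, 0, 0], [0.5, 0, 0, -30, 0, 0, 0], [0.5, 0, 0, -40, 0, 0, 0], [0.5, 0, 0, -40, 0, 0, 0]])

```text
clock: 46.3
eef_pos: [0.3939, -0.266, 0.1938]
tool_rot: [0.002, 1.0, 0.001, -0.001]
ft_force: [1.8, -0.8, -0.2]
grip_width: 0.0427
grasp_force: 0.0
```

Call:
move_arm(deltas=[[0.5, 30, 0, -20, 0, 0, 0], [0.5, 30, 0, 0, 0, 0, 0], [0.5, 30, 0, 0, 0, 0, 0], [0.5, 10, 30, 0, 0, 0, 0], [0.5, 0, 30, 0, 0, 0, 0], [0.5, 0, 30, 0, 0, 0, 0], [0.5, 0, 20, 0, 0, 0, 0], [0.5, 0, 0, 0, 0, 0, 0], [0.5, 0, 0, 0, 0, 0, 0], [0.5, 0, 0, 0, 0, 0, 0]])

```text
clock: 47.13
eef_pos: [0.2955, -0.1567, 0.2133]
tool_rot: [0.001, 1.0, -0.0, 0.0]
ft_force: [0.5, -0.7, 0.2]
grip_width: 0.0426
grasp_force: 0.0
```

```bash
python3 - <<'E'
from h import *
print(bot.get_obs()["clock"],bot.get_obs()["eef_pos"])
a=cv2.imread("pics/top0.png")
for c in ("top","scene"):
    im=bot.camera(c); cv2.imwrite(f"pics/_{c}8.png",im)
    pr=proj(c,[[.5115+a,-.267+b,.066] for a,b in((.065,.078),(.065,-.078),(-.065,-.078),(-.065,.078))]); print(c,"pred corners",pr.round(1).tolist())
    for q in("tray","rod_handle","lock_knob"):
      for o in bot.outline_of(q,c)[:2]:
        print(q,round(o["conf"],2),o["rect"])
        if q=="tray" and o["pixels"].sum()>1500:
            ct=max(cv2.findContours(o["pixels"].astype(np.uint8),0,2)[0],key=cv2.contourArea)
            print(np.round([atz(c,p,.066)[:2] for p in cv2.boxPoints(cv2.minAreaRect(ct))],4).tolist())
    for o in bot.outline_of("billet0_c",c)[:6]:
        ys,xs=np.nonzero(o["pixels"]); print("billet",round(o["conf"],2),len(xs),atz(c,(xs.mean(),ys.mean()),.06).round(3) if len(xs) else 0)
    # handle line
    if c=="top":
        m=cv2.inRange(cv2.cvtColor(im,cv2.COLOR_BGR2HSV),(8,90,100),(28,255,255)); m[:240]=0;m[300:]=0;m[:,355:]&=255;m[:,:355]=0;m[:,395:]=0
        ys,xs=np.nonzero(m)
        if len(xs): print("handle",xs.min(),xs.max(),ys.min(),ys.max(),atz(c,(xs.mean(),ys.mean()),.071))
E
```

```text
47.1333 [ 0.2954666  -0.15667507  0.21329225]
top pred corners [[347.4, 202.2], [399.9, 202.4], [401.4, 246.4], [348.1, 246.3]]
tray 0.66 [346.4, 202.7, 58.9, 72.0]
[[0.5762, -0.1814], [0.5826, -0.3484], [0.3694, -0.3485], [0.3638, -0.1854]]
rod_handle 0.58 [269.4, 156.1, 11.8, 12.9]
lock_knob 0.69 [243.0, 151.3, 46.1, 29.0]
lock_knob 0.46 [201.9, 144.2, 18.7, 17.6]
billet 0.63 37 [ 0.527 -0.281  0.06 ]
billet 0.56 34 [ 0.49  -0.207  0.06 ]
handle 373 378 247 274 [ 0.40521157 -0.26611555  0.071     ]
scene pred corners [[231.4, 246.7], [189.0, 280.6], [160.7, 250.8], [202.8, 219.2]]
tray 0.92 [161.1, 215.5, 68.4, 70.2]
[[0.3755, -0.3506], [0.3489, -0.1816], [0.5859, -0.191], [0.5999, -0.3494]]
rod_handle 0.61 [304.6, 196.6, 8.9, 13.3]
lock_knob 0.5 [294.6, 190.1, 43.0, 33.7]
billet 0.38 2652 [0.614 0.04  0.06 ]
```

```bash
python3 - <<'E'
from h import *
im=cv2.imread("pics/_top8.png"); a=cv2.imread("pics/top0.png")
pr=proj("top",[np.r_[L(x,y),.14] for x in(-.019,.019) for y in(.038,0,-.038)]).round().astype(int)
for i,(x,y) in enumerate(pr): print(i,a[y-1:y+2,x-1:x+3].mean(2).round().tolist(),im[y-1:y+2,x-1:x+3].mean(2).round().tolist())
c=np.array([.667,.0250])
print("knob pred locked",proj("top",[np.r_[c+.08*np.array([np.cos(np.radians(t-7.2)),np.sin(np.radians(t-7.2))]),.17] for t in(79,83,88)]).round(1).tolist())
g=im[135:185,235:262].mean(2); ys,xs=np.nonzero(g<38); print(xs.mean()+235,ys.mean()+135,len(xs),xs.min()+235,xs.max()+235,ys.min()+135,ys.max()+135)
E
```

```text
0 [[105.0, 208.0, 233.0, 231.0], [108.0, 213.0, 236.0, 233.0], [109.0, 218.0, 240.0, 237.0]] [[100.0, 110.0, 117.0, 112.0], [118.0, 119.0, 118.0, 117.0], [118.0, 117.0, 117.0, 114.0]]
1 [[104.0, 120.0, 124.0, 122.0], [121.0, 123.0, 122.0, 122.0], [122.0, 122.0, 121.0, 120.0]] [[101.0, 114.0, 119.0, 119.0], [118.0, 118.0, 118.0, 116.0], [117.0, 117.0, 117.0, 115.0]]
2 [[59.0, 58.0, 58.0, 55.0], [53.0, 54.0, 53.0, 50.0], [55.0, 54.0, 54.0, 52.0]] [[56.0, 56.0, 55.0, 52.0], [51.0, 52.0, 50.0, 47.0], [51.0, 51.0, 51.0, 49.0]]
3 [[106.0, 207.0, 235.0, 208.0], [105.0, 207.0, 232.0, 231.0], [109.0, 214.0, 237.0, 234.0]] [[71.0, 82.0, 83.0, 71.0], [97.0, 110.0, 112.0, 104.0], [114.0, 119.0, 118.0, 116.0]]
4 [[105.0, 208.0, 233.0, 234.0], [106.0, 210.0, 232.0, 229.0], [109.0, 215.0, 237.0, 233.0]] [[73.0, 89.0, 93.0, 85.0], [102.0, 115.0, 120.0, 113.0], [118.0, 117.0, 116.0, 116.0]]
5 [[206.0, 232.0, 229.0, 212.0], [213.0, 234.0, 231.0, 233.0], [219.0, 238.0, 234.0, 240.0]] [[57.0, 57.0, 56.0, 54.0], [53.0, 51.0, 51.0, 51.0], [51.0, 51.0, 50.0, 47.0]]
knob pred locked [[246.6, 154.7], [246.0, 156.6], [245.4, 159.0]]
247.52941176470588 155.41176470588235 17 246 249 152 158
```

All six tubes are see-through, the knob is at the locked position, the rod is parked, and the tray is centred on the pan. Handing in.

```bash
python3 -c "
from workcell import bot
print(bot.job_done())"
```

```text
the job is handed in; nothing more can be done
None
```

I handed the job in at about 47 s of the 210 s allowed: ring locked, four billets (0, 3, 4, 5; tubes 1 and 2 were empty) pushed into the tray after I re-centred it from a knock, rod parked upright, and the loaded tray centred on the scale pan; no verdict came back.

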